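# Pack the cartons and lock the transport case

### The arm

A 7-joint arm with a two-finger parallel gripper is mounted at the origin on a cart in front of the work surface, level with it; the furniture and walls round the work are solid. World frame = base frame: x ahead of the robot, y to its left, z up, the work surface at z = 0. Lengths are in mm, angles in rad, forces in N, time in s.
With the tool pointing down it reaches from about 400 to 875 mm from the base axis. Payload 4.4 kg.
Tool frame: the origin (TCP) lies on the centre line of the jaws, within the pads' length; the fingertips stand 8 mm ahead of it and the grasp point (between the pads) lies 11 mm behind it; x points along the fingers, z is the direction in which the jaws open and shut, and the axes are right-handed (so a half turn about x gives the same grasp; the last joint's range is limited). The gripper opens to 85 mm and grips with 20 to 120 N. Pads are 22 mm wide; open, the fingers measure 114 mm over their backs; the gripper's body (76 mm by 85 mm) begins 54 mm behind the grasp point. The pads swing forward as they close: fully open they stand 13 mm farther back than shut.
Start: joints at [-1.359, 0.628, 0.038, 1.517, -0.027, 0.996, -0.02], TCP at [178.232, 625.101, 239.313] pointing down, gripper open.
Joint ranges: [-3.06, 3.06], [-0.37, 2.12], [-1.25, 1.32], [0.18, 2.47], [-1.1, 4.24], [0.23, 1.98], [-2.94, 2.94]. Speed limits (rad/s): [2.57, 2.57, 3.14, 3.14, 3.14, 3.14, 3.14].

### API

Orientations are given as [roll, pitch, yaw] about the fixed x, y, z axes, in that order (R = Rz(yaw) Ry(pitch) Rx(roll)).
In Python, from cell import ctrl, get_image, camera_params gives the robot as it stands. The module is installed in compiled form; this text tells all that it offers.
- The arm moves only by the shell command python3 -m handwheel 'ROWS'. ROWS is text: rows parted by semicolons, each of 7 numbers parted by spaces: the opening, from -1 (shut) to 1 (fully open), then the shift along the tool's x, y, z in mm, then the turn, a rotation vector about the tool's x, y, z in rad. In form: grip x y z wx wy wz; .... A call has 1 to 10 rows; each row shifts and turns the pose as measured when the row begins, along the tool's axes as they then stand; what a row does not reach is not made up. A row lasts 1/10 s, in which the tool goes at most 50 mm and 8.59 degrees, less where a joint would pass 70% of its speed; a pose out of reach is approached as far as the arm can. A call with a gripper value outside its range is refused whole. The fingers move at their own pace and stop on an object; the grip force is fixed at half the most. Time passes only in rows, so rows that do not move let the fingers close. It gives the time, the measured TCP pose, the force and the opening at its end, in the units of the state.
- ctrl.read_state(): the state, without advancing time (a new reading comes with each control period).
- get_image(name): name is "side" or "top" or "wrist"; returns the picture (384x512x3 uint8, blue, green, red); there is no depth.
- camera_params(name): a dict with "fx", "fy", "cx", "cy" (pixels), "eye" and "orientation" of the camera in the world. Camera axes: x right, y up, looking along -z (the intrinsics and any distortion apply to the point x, -y, -z); pixel columns grow to the right and rows downward; lengths in mm; the calibration is good to about 2 mm. The wrist camera is an equidistant fisheye: a pixel r from the principal point sees the ray r / f radians off the axis. A picture is of the moment at which its call begins: read the wrist's pose just before it. camera_params takes no time and is no camera call; for the wrist camera it gives the pose at the moment of the call.
- ctrl.finish_job(): hands the job in, once; it reports no verdict.
The state is a dict: "clock": time; "qpos": joint angles; "qd": joint speeds; "tau": joint torques, N m; "eef_pos": TCP position; "tool_rot": TCP orientation; "force": force on the tool from outside, world axes, zero at the start; "torque": the same for the moment, N m; "width": finger opening in mm.
Only numpy, scipy, OpenCV 4.12 (cv2) and the standard library are available. Lean on these libraries where they do the work, as an engineer would, in place of code of your own. Each camera call takes 0.05 s, during which the arm holds its last target.

### The job

Pack the small brown cartons that lie at the right front of the bench (two or three) flat and upright, side by side on the floor of the plywood case. Then close it: if the steel bar is in the way swing it clear, hook one end of the cover under the lip at the back of the case and lower its front edge until it lies flat behind the front stops. Finally swing the bar across the cover until its hole lines up with the hole in the lock post, take the pin from its parking post and push it through both, fully home; leave the tape roll and the round tin where they are.

Things in the scene. Friction and masses are not known exactly. Their poses are not given: they have to be found in the camera images.
- case: Fixed plywood case, open at the top. Origin: at bench level under the middle of its inside; +x towards the back wall with the lip, +y to the left, z up. Inside 178 (x) by 128 (y) mm, floor at z = 6, wall tops (seat of the cover) at z = 45 mm. Three aluminium posts 36 x 40 mm, tops at 57.5 mm: bar pivot at (-100, +94), lock at (-100, -94), parking of the pin at (-50, +94) mm.
- lip_edge (a point): Middle of the lower front edge of the dark steel lip along the whole back of the case, at x = +77, z = 63 mm of the case. The lip's underside is 18 mm above the seat, its top at z = 69; it reaches 20 mm forward of the back wall (inner face above the seat at x = +97). The cover's rear edge goes in under it with the front held about 0.2 rad high.
- front_stops (a point): Midway between the two front stops of the case, at their inner faces (x = -99 mm of the case), at the height of their tops (z = 56); each 24 mm wide, at y = -45 and +45. Two side cheeks have inner faces at y = -72 and +72 (on x = -30 to +30, tops at z = 53). The seated cover lies inside all these, its centre at x = -6 to +4, y = -4 to +4 mm. It is too long to go in level.
- lock_hole (a point): Mouth of the vertical hole in the top of the lock post (z = 57.5 mm), 16 mm wide, 52 mm deep.
- bar (a joint): Angle of the flat steel bar about its upright pivot: 0 = its hole exactly over the lock post's hole, positive = swung out to the front (-x of the case; clear of the cover from 0.65 rad on), negative = swung in over the case's mouth. Range -0.6 to 1.3, no stop at 0; slightly stiff (0.12 N m), stays where it is left. Underside 59, top 69 mm above the bench; 26 mm wide.
- bar_pivot (a point): The bar's pivot axis, at the bar's top face.
- bar_knob (a point): Middle of the grip of the bar's upright round black knob, 22 mm across, from 69 to 111 mm above the bench (narrower below 77); this point at 93 mm, 120 mm from the pivot.
- bar_hole (a point): Upper mouth (69 mm above the bench) of the 16 mm hole through the bar's free end, 188 mm from the pivot.
- cover_grip (a point): Loose flat plywood cover, 186 (x) x 136 (y) x 8 mm, 0.2 to 0.3 kg, with a dark wooden handle: a ridge 16 mm thick, 80 mm long, from 8 to 42 mm above the cover's underside, across its middle along y. This point is over the cover's centre, 30 mm above its underside (75 mm above the bench when seated in the case). Either end may go under the lip.
- pin_grip (a point): Loose steel pin standing in the parking post; z along it, tip down. Shank 12 mm thick, 50 mm long, 8 mm coned tip; then a flange 28 mm wide, 5 mm thick; then a round black grip 20 mm wide, 44 mm long. This point is on the axis, 80 mm above the tip, 25 mm above the flange. Fully home through the bar its flange lies on the bar and this point is 99 mm above the bench.
- cover: The same cover as cover_grip; origin at the middle of its underside.
- pin: The same pin as pin_grip; origin at its tip.
- switch_box_top (a point): Fixed obstacle: top front edge of the grey switch box of the big machine behind the work, 249 mm above the bench. The box spans world x 0.537 to 0.672, y 0.023 to 0.166 m. The machine's front wall, 258 mm tall, runs straight from (0.67, 0.12) to (0.50, -0.32), and a lever sticks out above it at (0.57, -0.22), 0.42 m up. Pass in front of it, nearer the robot. The bench ends at x = 0.355.
- tape_roll: Bystander: roll of paper tape, 70 mm across, 19 mm tall, origin under its middle.
- part_tin: Bystander: round tin, 67 mm across, 32 mm tall, origin under its middle.
- carton_0_mid (a point): Small closed brown card carton, 46 (x) by 62 (y) by 27 (z) mm, loose on the bench, 0.06 kg; this point is its centre, 13.5 mm above its underside. Two or three of the three cartons are there at a start.
- carton_1_mid (a point): Small closed brown card carton, 46 (x) by 62 (y) by 27 (z) mm, loose on the bench, 0.06 kg; this point is its centre, 13.5 mm above its underside. Two or three of the three cartons are there at a start.
- carton_2_mid (a point): Small closed brown card carton, 46 (x) by 62 (y) by 27 (z) mm, loose on the bench, 0.06 kg; this point is its centre, 13.5 mm above its underside. Two or three of the three cartons are there at a start.
Things that resemble listed ones, but are neither listed nor needed, are in the scene too. What is shaped like the part that bears carton_2_mid but blue is not meant.

How it is judged (in metres and radians):
On the way, in this order (a step that is already met when the one before it is completed fails the run):
1. every carton lies in the case (x of carton_0_mid in the frame of case between -0.08 and 0.08 m and y of carton_0_mid in the frame of case between -0.06 and 0.06 m and z of carton_0_mid in the frame of case between 0.01 and 0.03 m and angle between each of carton_0_mid, carton_1_mid, carton_2_mid's own z axis and vertical below 0.25 rad and x of carton_1_mid in the frame of case between -0.08 and 0.08 m and y of carton_1_mid in the frame of case between -0.06 and 0.06 m and z of carton_1_mid in the frame of case between 0.01 and 0.03 m and x of carton_2_mid in the frame of case between -0.08 and 0.08 m and y of carton_2_mid in the frame of case between -0.06 and 0.06 m and z of carton_2_mid in the frame of case between 0.01 and 0.03 m), for 0.2 s.
2. the cover lies flat, its back edge under the lip (x of cover_grip in the frame of case between -0.009 and 0.007 m and y of cover_grip in the frame of case between -0.009 and 0.009 m and z of cover_grip in the frame of case between 0.071 and 0.0785 m and angle between cover_grip's own z axis and vertical below 0.03 rad and angle between the x axis of cover_grip and the x axis of case, either way round below 0.08 rad), for 0.2 s.
3. the bar's hole is in line with the hole of the lock post (horizontal distance between bar_hole and lock_hole below 0.005 m), for 0.2 s.
4. the pin is fully home through both holes (horizontal distance between pin_grip and lock_hole below 0.01 m and angle between pin_grip's own z axis and vertical below 0.1 rad and z of pin_grip in the frame of case between 0.094 and 0.104 m and horizontal distance between bar_hole and lock_hole below 0.005 m), for 0.2 s.
At the end, for the whole second after the job is handed in: Cartons upright on the case floor; cover flat (0.03 rad), back edge under the lip, centre within 9 mm of the case's; bar hole within 5 mm of the lock hole; pin through both, upright (0.1 rad), home within 5 mm; all at rest (all of step 1 and all of step 2 and all of step 4 and linear speed of each of cover, pin below 0.02 m/s); the robot touches nothing.
It fails at once if the tape roll is pushed more than 30 mm from its place (distance of tape_roll from where it was at the start of the episode above 0.03 m).
It fails at once if the round tin is pushed more than 30 mm from its place (distance of part_tin from where it was at the start of the episode above 0.03 m).
Of carton_0, carton_1, carton_2 only 2 to 3 are there at a start; the rules pass over those that are not, and their reading is None.
At some moment in a run one of carton_0, carton_1, carton_2 may be knocked a few centimetres aside while the robot is not near it.
It also fails if it takes over 210 s, if anything falls off the work surface, if the arm or the gripper's body presses on something with over 40 N, if the wrist force passes 120 N, or if a joint passes its speed limit or range.

## Working session

There is one attempt and no reset: what is moved stays moved. The work goes in short steps, Python scripts to look and compute and a shell command to move; the robot and the scene stay as the last step left them, time stands still between calls to the robot, and variables do not carry over. Pictures are saved under pics/ and viewed, and the job is handed in when it is done.

```bash
mkdir -p pics; ls
cat > h.py <<'E'
import numpy as np, cv2
from scipy.spatial.transform import Rotation as R
from cell import ctrl, get_image, camera_params
def snap(n,f):
    im=get_image(n); cv2.imwrite('pics/'+f,im); return im
E
python3 - <<'E'
from h import *
s=ctrl.read_state(); print(s)
for n in ['side','top','wrist']:
    print(n,camera_params(n)); snap(n,n+'0.png')
E
```

```text
pics
{'clock': 0.0, 'qpos': array([-1.35875711,  0.62931478,  0.03841586,  1.51839259, -0.02702465,
        0.99627373, -0.01996093]), 'qd': array([ 0.00044033,  0.00041558,  0.00163171, -0.00058957,  0.00088057,
       -0.00219182,  0.00142734]), 'tau': array([ 1.56739679e-04, -5.63406873e+01,  1.22624137e+00, -1.93440664e+01,
        1.09669747e-02,  1.04457469e-02, -3.81028286e-06]), 'eef_pos': array([178.06375648, 624.4975346 , 238.40102904]), 'tool_rot': array([ 3.13485499,  1.56892453, -1.855327  ]), 'force': array([-0.2265303 ,  0.43229233,  0.87870318]), 'torque': array([ 0.01689452, -0.01075721,  0.02421448]), 'width': 85.73170818759803}
side {'fx': 351.450092987368, 'fy': 351.450092987368, 'cx': 252.28163954892236, 'cy': 191.53774399553123, 'eye': array([ 300.05324017, 1114.71798401, 1011.69029644]), 'orientation': array([ 0.91050241,  0.01414237, -2.95614216])}
top {'fx': 497.3380454283851, 'fy': 497.3380454283851, 'cx': 258.1564922907858, 'cy': 191.46251070097574, 'eye': array([  19.8252    ,  -91.140997  , 1736.66044886]), 'orientation': array([ 0.30727381, -0.00423934, -1.30059261])}
wrist {'fx': 297.3186396354542, 'fy': 297.3186396354542, 'cx': 255.74185410474755, 'cy': 194.79832660501467, 'eye': array([104.91425948, 644.60152192, 373.53530222]), 'orientation': array([-0.29713382,  0.0021429 ,  1.29349662])}
```

View pics/side0.png

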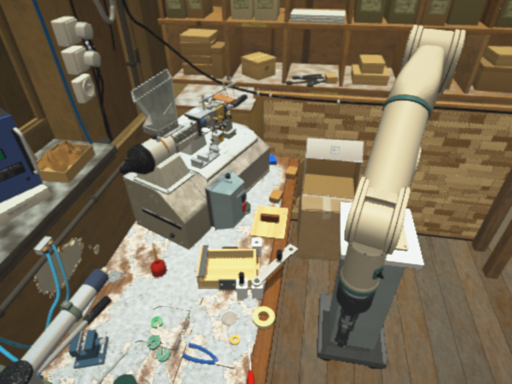

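View pics/top0.png

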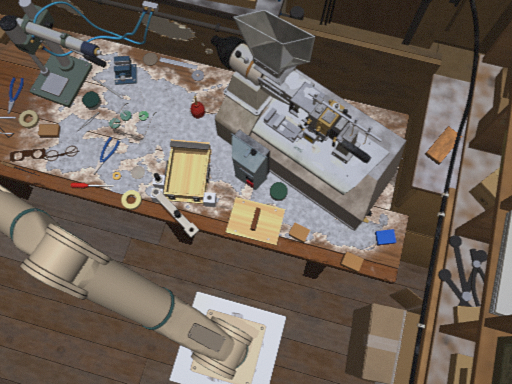

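View pics/wrist0.png

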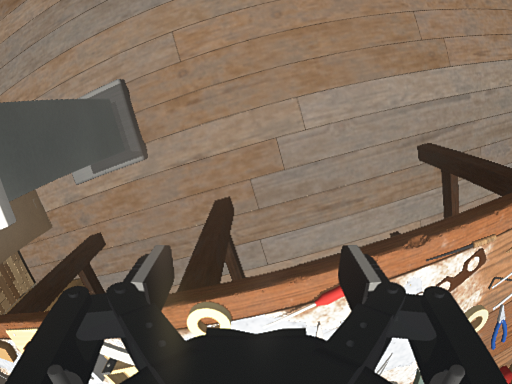

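```bash
cat >> h.py <<'E'
def proj(n,P,cp=None):
    c=cp or camera_params(n); P=np.atleast_2d(P).astype(float)
    Rm=R.from_euler('xyz',c['orientation']).as_matrix()
    q=(P-c['eye'])@Rm; x,y,z=q[:,0],-q[:,1],-q[:,2]
    if n=='wrist':
        r=np.hypot(x,y); th=np.arctan2(r,z); k=th/np.maximum(r,1e-9)
        return np.c_[c['cx']+c['fx']*x*k, c['cy']+c['fy']*y*k]
    return np.c_[c['cx']+c['fx']*x/z, c['cy']+c['fy']*y/z]
def back(n,uv,z,cp=None):
    c=cp or camera_params(n); uv=np.atleast_2d(uv).astype(float)
    Rm=R.from_euler('xyz',c['orientation']).as_matrix()
    a=(uv[:,0]-c['cx'])/c['fx']; b=(uv[:,1]-c['cy'])/c['fy']
    if n=='wrist':
        r=np.hypot(a,b); k=np.where(r>1e-9,np.sin(r)/np.maximum(r,1e-9),1); d=np.c_[a*k,-b*k,-np.cos(r)]
    else: d=np.c_[a,-b,-np.ones_like(a)]
    d=d@Rm.T; t=(np.asarray(z)-c['eye'][2])/d[:,2]
    return c['eye']+d*t[:,None]
def crop(im,x0,y0,x1,y1,k,f):
    cv2.imwrite('pics/'+f,cv2.resize(im[y0:y1,x0:x1],None,fx=k,fy=k,interpolation=cv2.INTER_CUBIC))
E
python3 - <<'E'
from h import *
t=cv2.imread('pics/top0.png'); s=cv2.imread('pics/side0.png')
crop(t,140,130,270,250,6,'t1.png'); crop(t,220,170,400,290,4,'t2.png'); crop(s,180,140,310,330,3,'s1.png')
print(back('top',[[299,231],[353,260],[386,237],[255,220],[187,170],[187,218],[130,200],[278,191]],[27,27,27,45,45,69,19,32]).round())
E
```

```text
[[ 442. -131.   27.]
 [ 393. -336.   27.]
 [ 503. -430.   27.]
 [ 435.   28.   45.]
 [ 549.  315.   45.]
 [ 373.  255.   69.]
 [ 392.  483.   19.]
 [ 564.  -22.   32.]]
```

View pics/t1.png

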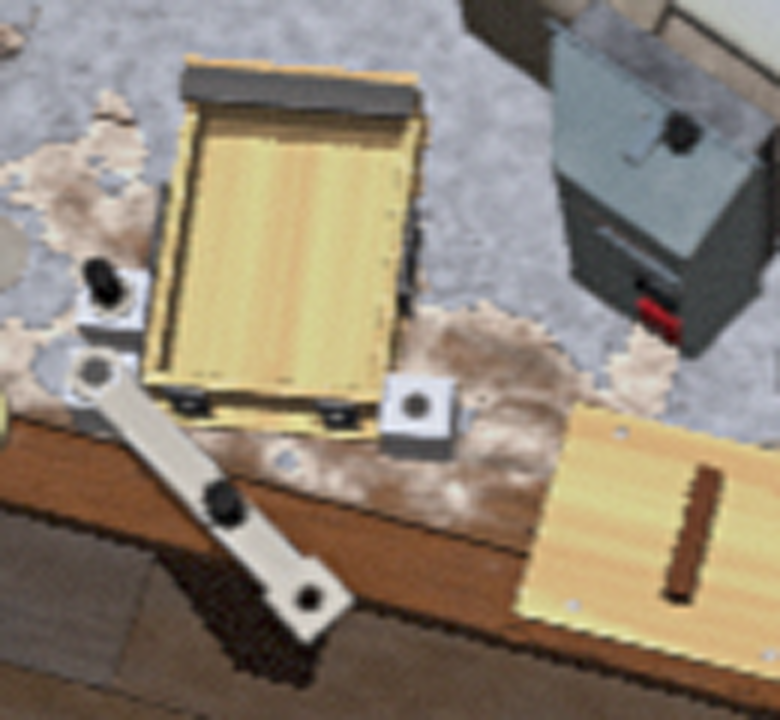

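View pics/t2.png

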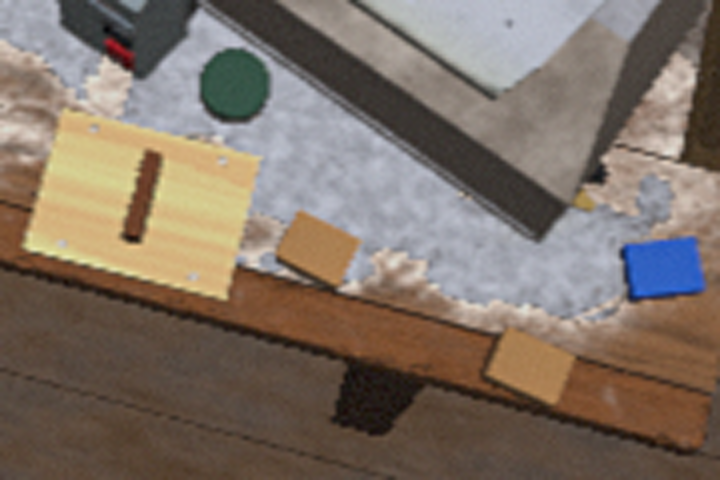

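View pics/s1.png

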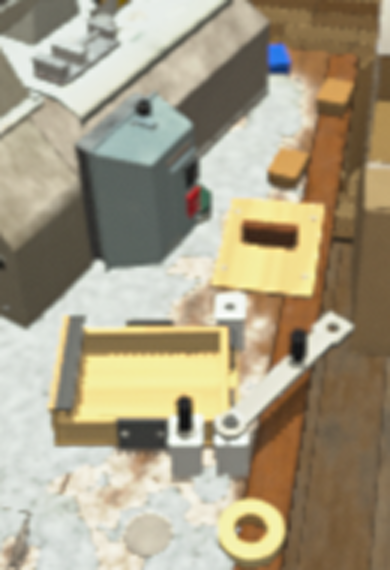

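Run:
```python
from h import *
def T(X,k,ox,oy): X=np.array(X,float); return (X+.5)/k-.5+np.array([ox,oy])
t1=T([[415,405],[95,372],[310,597],[183,88],[416,115]],6,140,130)
s1=T([[229,307],[232,422],[337,327]],3,180,140)
a=back('top',t1,[57.5,69,69,66,66]);b=back('side',s1,[57.5,69,69])
print(a.round(1));print(b.round(1))
for p in (a,b):
    d=p[1]-p[0]; print(np.linalg.norm(d[:2]),np.arctan2(d[1],d[0])-np.pi/2); e=p[2]-p[1]; f=p[0]-p[1];print(np.linalg.norm(e[:2]),(np.arctan2(e[1],e[0])-np.arctan2(f[1],f[0])))
# cover corners top z=8 & cartons
c=T([[65,112],[260,157],[228,298],[25,246],[152,152],[131,240]],4,220,170)
print(back('top',c,[8,8,8,8,42,42]).round(1))
k=T([[302,212],[360,243],[330,288],[277,255],[508,327],[575,358],[555,405],[487,372]],4,220,170)
print(back('top',k,[27]*8).round(1))
print(back('top',T([[235,85]],4,220,170),32), back('top',[[130.5,199.5]],19))
```

```text
[[468.4 206.6  57.5]
 [434.4 391.   69. ]
 [339.5 228.4  69. ]
 [620.2 399.6  66. ]
 [641.2 258.6  66. ]]
[[469.5 209.2  57.5]
 [433.6 390.8  69. ]
 [333.7 230.5  69. ]]
187.54357232763672 0.18233041245851833
188.2844584398093 -0.7108290051863584
185.15812673678548 0.19538861298580001
188.93640311976068 -0.752699824046215
[[506.1 119.9   8. ]
 [512.5 -61.4   8. ]
 [380.  -66.6   8. ]
 [377.1 119.3   8. ]
 [481.7  31.3  42. ]
 [399.9  27.6  42. ]]
[[ 468.2 -110.2   27. ]
 [ 454.7 -166.2   27. ]
 [ 408.5 -150.5   27. ]
 [ 424.7  -98.5   27. ]
 [ 416.5 -307.9   27. ]
 [ 405.5 -369.6   27. ]
 [ 361.1 -361.4   27. ]
 [ 373.3 -298.9   27. ]]
[[564.7119965  -23.20476993  32.        ]] [[394.49263482 482.06386992  19.        ]]
```

```bash
cat >> h.py <<'E'
def down(ang):  # tool x down, jaws (z) along horizontal angle ang
    x=np.array([0,0,-1.]); z=np.array([np.cos(ang),np.sin(ang),0]); return np.c_[x,np.cross(z,x),z]
def pose():
    s=ctrl.read_state(); return np.array(s['eef_pos']),R.from_euler('xyz',s['tool_rot']).as_matrix(),s
def jaw():
    p,M,s=pose(); return np.arctan2(M[1,2],M[0,2])
def go(P=None,ang=None,M2=None):
    p,M,s=pose(); print('t',round(s['clock'],2),'pos',p.round(1),'jaw',round(np.arctan2(M[1,2],M[0,2]),3),'F',s['force'].round(1),'w',round(s['width'],1))
    if P is not None: print(' shift tool (now frame)',(M.T@(np.array(P)-p)).round(1))
    if ang is not None:
        a=np.arctan2(M[1,2],M[0,2]); b=(ang-a+np.pi/2)%np.pi-np.pi/2; M2=down(a+b)
    if M2 is not None:
        print(' rotvec tool',R.from_matrix(M.T@M2).as_rotvec().round(3)); 
        if P is not None: print(' shift in target frame',(M2.T@(np.array(P)-p)).round(1))
E
python3 - <<'E'
from h import *
go([400,250,300],0.19+np.pi/2)
p,M,s=pose(); print(M.round(3))
E
```

```text
t 0.15 pos [178.1 624.6 238.6] jaw 1.293 F [ 0.5 -0.2 -0.6] w 85.4
 shift tool (now frame) [ -60.9 -316.1 -299.5]
 rotvec tool [-0.468 -0.001 -0.   ]
 shift in target frame [ -61.4 -147.2 -409.8]
[[-0.    -0.962  0.274]
 [-0.001  0.274  0.962]
 [-1.    -0.    -0.001]]
```

```bash
python3 -m handwheel '1 -20 0 0 -0.12 0 0; 1 -20 0 0 -0.12 0 0;1 -20 0 0 -0.12 0 0;1 0 0 0 -0.11 0 0'; python3 -c "
from h import *
go([420,250,300],0.19+np.pi/2)"
```

```text
clock: 0.55
eef_pos: [177.5, 623.3, 297.9]
tool_rot: [2.793, 1.563, -1.709]
force: [0.8, -0.3, -0.5]
width: 86.0
t 0.55 pos [177.5 623.3 297.9] jaw 1.781 F [ 0.8 -0.3 -0.5] w 86.0
 shift tool (now frame) [   0.5 -159.5 -415.7]
 rotvec tool [ 0.02  -0.007 -0.003]
 shift in target frame [  -2.1 -167.7 -412.4]
```

```bash
python3 -m handwheel '1 0 -19 -46 0 0 0;1 0 -19 -46 0 0 0;1 0 -19 -46 0 0 0;1 0 -19 -46 0 0 0;1 0 -19 -46 0 0 0;1 0 -19 -46 0 0 0;1 0 -19 -46 0 0 0;1 0 -19 -46 0 0 0;1 0 -10 -40 0 0 0'; python3 -c "
from h import *
go([330,-250,300],0.19+np.pi/2)
snap('wrist','w1.png');snap('top','t3.png')"
```

```text
clock: 1.45
eef_pos: [421.5, 259.1, 296.3]
tool_rot: [2.035, 1.564, -2.451]
force: [-0.0, -0.0, 0.8]
width: 85.5
t 1.45 pos [421.5 259.1 296.3] jaw 1.797 F [-0.  -0.   0.8] w 85.5
 shift tool (now frame) [  -1.2  203.5 -475.5]
 rotvec tool [ 0.036 -0.003 -0.006]
 shift in target frame [  -3.7  186.  -482.6]
```

View pics/w1.png

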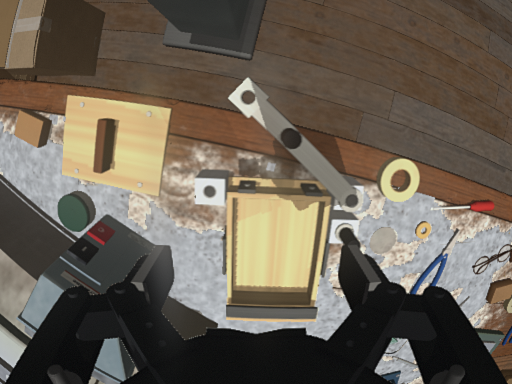

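View pics/t3.png

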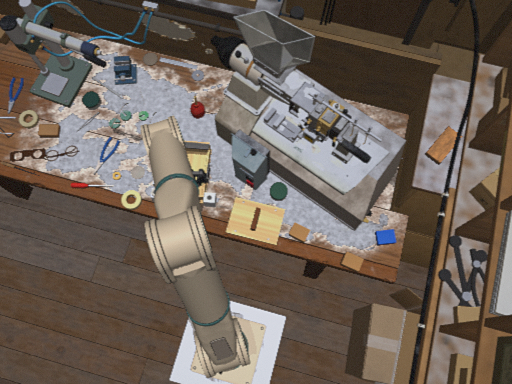

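Run:
```python
from h import *
im=cv2.imread('pics/w1.png'); crop(im,185,70,375,330,3,'w1a.png')
```

```text
(no output)
```

View pics/w1a.png

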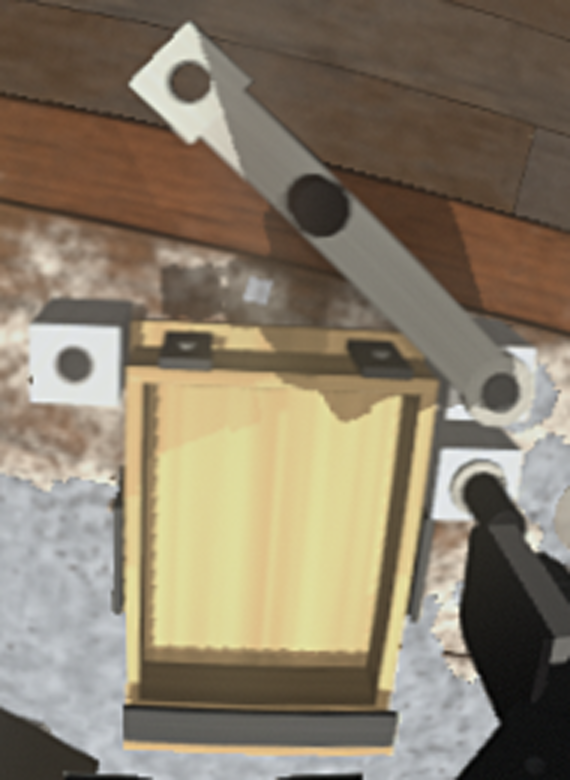

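```bash
cat > fitcase.py <<'E'
from h import *
from scipy.optimize import least_squares
def T(X,k,ox,oy): X=np.array(X,float); return (X+.5)/k-.5+np.array([ox,oy])
cpw=camera_params('wrist')
w=T([[75,364],[501,391],[189,81],[150,383],[425,397]],3,185,70)
t=T([[415,405],[95,372],[310,597]],6,140,130); s=T([[229,307],[232,422],[337,327]],3,180,140)
def pts(q):
    x,y,a,b=q
    loc=np.array([[-100,-94,57.5],[-100,94,69],[-100-188*np.sin(b),94-188*np.cos(b),69]])
    c,sn=np.cos(a),np.sin(a)
    return np.c_[x+c*loc[:,0]-sn*loc[:,1],y+sn*loc[:,0]+c*loc[:,1],loc[:,2]]
def res(q,use='wts'):
    P=pts(q); r=[]
    if 'w' in use: r.append((proj('wrist',P,cpw)-w[:3])/297*440)
    if 't' in use: r.append((proj('top',P)-t)/497*1700)
    if 's' in use: r.append((proj('side',P)-s)/351*1200)
    return np.concatenate(r).ravel()
for u in ['w','t','s','wts']:
    o=least_squares(res,[550,318,.19,.73],kwargs=dict(use=u),loss='soft_l1'); print(u,o.x.round(3),res(o.x,u).round(1))
E
python3 fitcase.py; python3 -c "
from h import *
print(camera_params('wrist')['eye'])"
```

```text
w [5.49733e+02 3.09553e+02 1.73000e-01 7.15000e-01] [-0.1 -0.  -0.1 -0.2  0.2  0.2]
t [5.49685e+02 3.16906e+02 1.83000e-01 7.11000e-01] [ 0.3  0.  -0.1  0.1 -0.2 -0.2]
s [5.49673e+02 3.18455e+02 1.97000e-01 7.53000e-01] [-0.  -1.7  0.3  0.3 -0.3  0.6]
wts [5.49558e+02 3.15568e+02 1.85000e-01 7.23000e-01] [ 5.2  2.4  4.8 -0.3  5.5  0.7  1.7  0.4  1.2  0.7 -0.3  1.8  1.6 -2.8
 -0.2 -1.1 -3.5 -2.1]
[349.34136826 238.71931429 431.68116958]
```

Run:
```python
from h import *
go(); c=camera_params('wrist'); im=snap('wrist','w2.png'); print(c); go()
crop(im,185,70,375,330,3,'w2a.png'); crop(im,0,60,190,260,4,'w2b.png')
```

```text
t 1.55 pos [423.1 254.5 296.2] jaw 1.788 F [0.4 1.1 0.8] w 85.2
{'fx': 297.3186396354542, 'fy': 297.3186396354542, 'cx': 255.74185410474755, 'cy': 194.79832660501467, 'eye': array([349.34136826, 238.71931429, 431.68116958]), 'orientation': array([-0.29073057,  0.00689255,  1.78821164])}
t 1.6 pos [421.3 258.1 296.2] jaw 1.792 F [1.  1.2 0.5] w 85.4
```

View pics/w2a.png

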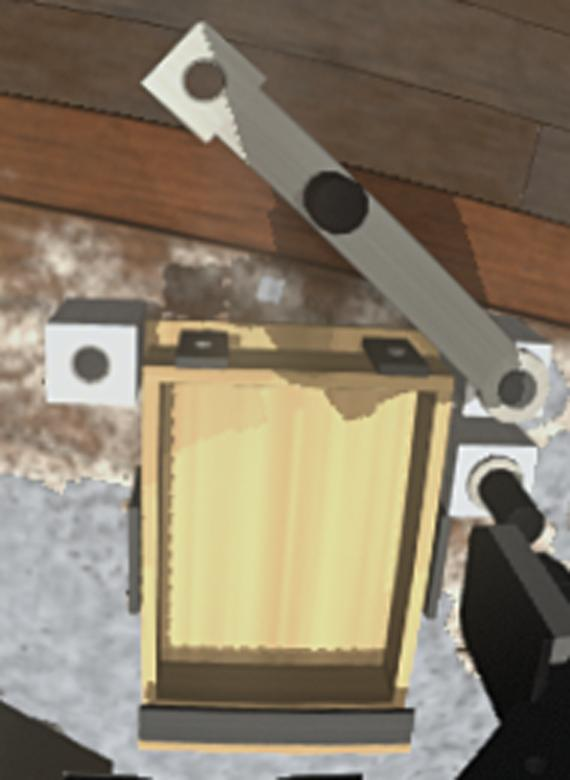

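View pics/w2b.png

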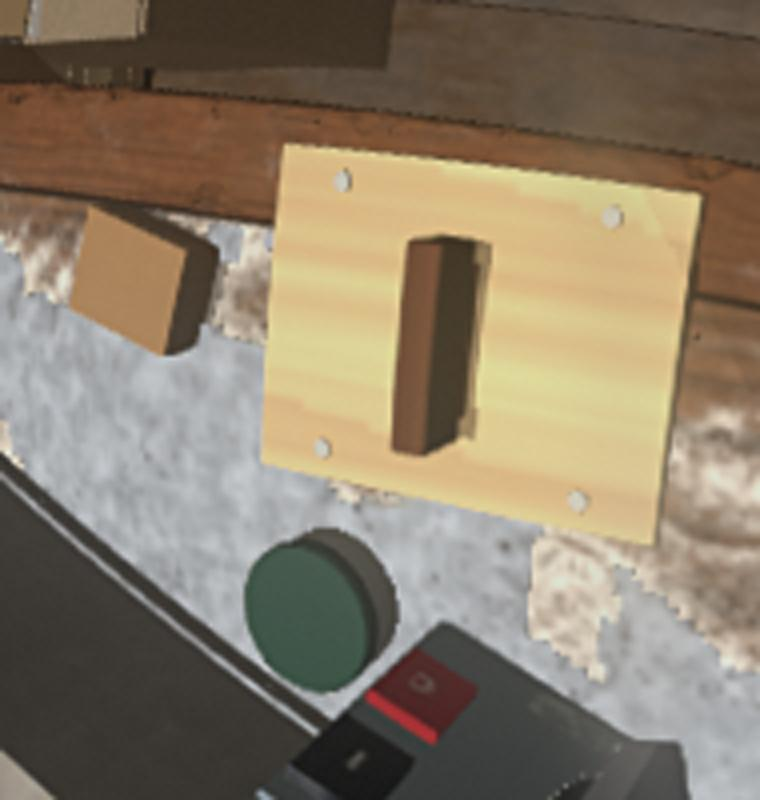

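```bash
sed -i "s/^w=T.*/w=T([[91,363],[518,387],[205,79]],3,185,70)/" fitcase.py; python3 -m handwheel '1 0 0 0 0 0 0;1 0 0 0 0 0 0;1 0 0 0 0 0 0'
python3 - <<'E'
from h import *
go(); c=camera_params('wrist'); print(c['eye'],c['orientation']);im=snap('wrist','w2.png'); go()
crop(im,185,70,375,330,3,'w2a.png')
E
python3 fitcase.py
```

```text
clock: 1.9
eef_pos: [419.6, 260.8, 295.9]
tool_rot: [1.864, 1.563, -2.623]
force: [0.1, -0.1, 0.6]
width: 85.7
t 1.9 pos [419.6 260.8 295.9] jaw 1.796 F [ 0.1 -0.1  0.6] w 85.7
[346.32829271 243.97381984 431.57380336] [-0.28924026  0.00250212  1.79666203]
t 1.95 pos [419.5 261.  296. ] jaw 1.796 F [0.3 0.7 0.6] w 85.5
w [5.42086e+02 3.25828e+02 1.88000e-01 7.13000e-01] [ 0.2  0.  -0.6 -0.3  0.3  0.2]
t [5.49685e+02 3.16906e+02 1.83000e-01 7.11000e-01] [ 0.3  0.  -0.1  0.1 -0.2 -0.2]
s [5.49673e+02 3.18455e+02 1.97000e-01 7.53000e-01] [-0.  -1.7  0.3  0.3 -0.3  0.6]
wts [5.48515e+02 3.18793e+02 1.89000e-01 7.42000e-01] [-8.8  5.1 -9.7  4.6 -5.4  1.2 -1.2  0.2 -1.8  1.2 -5.5  4.2  1.7 -0.8
  0.7  1.4 -0.4  1.3]
```

View pics/w2a.png

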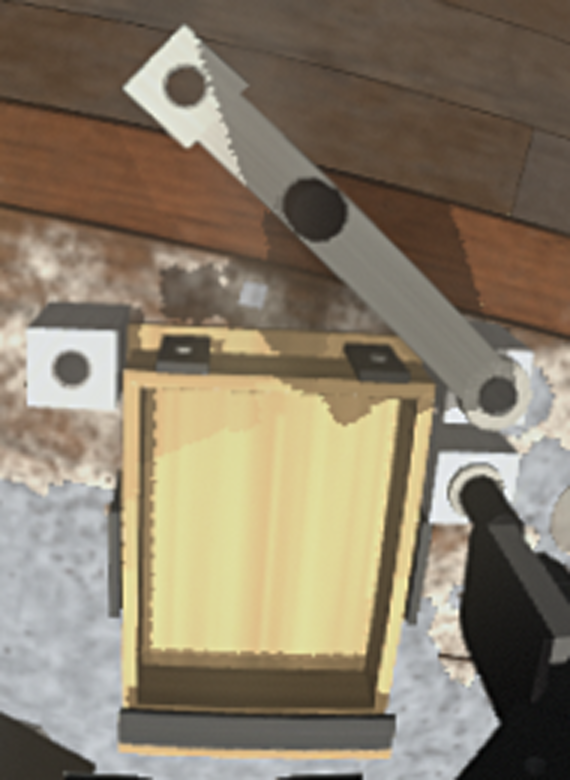

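```bash
sed -i "s/^w=T.*/w=T([[71,368],[498,395],[185,86]],3,185,70)/" fitcase.py;python3 fitcase.py
python3 - <<'E'
from h import *
im=cv2.imread('pics/w2.png'); crop(im,0,60,190,260,4,'w2b.png')
E
```

```text
w [5.47205e+02 3.16945e+02 1.80000e-01 7.12000e-01] [ 0.2  0.  -0.5 -0.2  0.2  0.2]
t [5.49685e+02 3.16906e+02 1.83000e-01 7.11000e-01] [ 0.3  0.  -0.1  0.1 -0.2 -0.2]
s [5.49673e+02 3.18455e+02 1.97000e-01 7.53000e-01] [-0.  -1.7  0.3  0.3 -0.3  0.6]
wts [5.48820e+02 3.17646e+02 1.88000e-01 7.25000e-01] [-0.2  2.6 -1.   0.8  0.3  0.6 -0.1  0.2 -0.7  1.2 -2.   2.1  1.6 -1.5
  0.5  0.5 -3.  -0.9]
```

View pics/w2b.png

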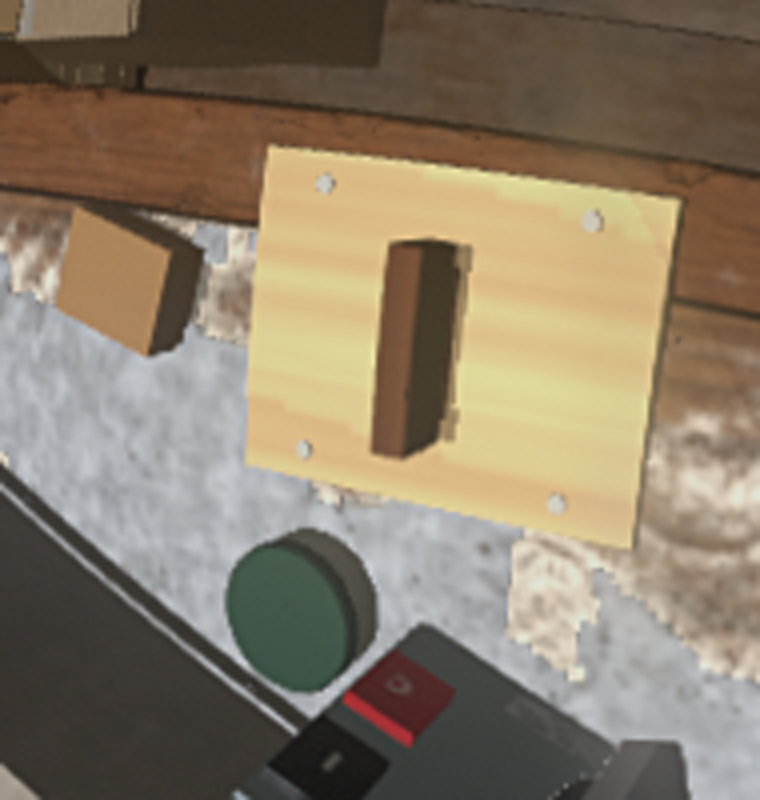

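```bash
python3 -c "
from h import *
go([420,-190,290],0.24+np.pi/2)"
```

```text
t 1.95 pos [419.5 261.  296. ] jaw 1.796 F [0.3 0.7 0.6] w 85.5
 shift tool (now frame) [   7.7  100.3 -439.6]
 rotvec tool [-0.014 -0.002 -0.008]
 shift in target frame [   6.   106.7 -438.2]
```

```bash
python3 -m handwheel '1 0 11 -45 0 0 0;1 0 11 -45 0 0 0;1 0 11 -45 0 0 0;1 0 11 -45 0 0 0;1 0 11 -45 0 0 0;1 0 11 -45 0 0 0;1 0 11 -45 0 0 0;1 0 11 -45 0 0 0;1 0 11 -40 0 0 0;1 0 4 -20 0 0 0';python3 -m handwheel '1 0 0 0 0 0 0;1 0 0 0 0 0 0;1 0 0 0 0 0 0'
python3 - <<'E'
from h import *
go(); c=camera_params('wrist'); im=snap('wrist','w3.png'); go()
E
```

```text
clock: 2.95
eef_pos: [420.3, -173.3, 296.6]
tool_rot: [0.855, 1.57, 2.683]
force: [0.4, 1.1, 0.3]
width: 85.2
clock: 3.25
eef_pos: [420.8, -173.8, 296.4]
tool_rot: [1.033, 1.57, 2.859]
force: [-0.1, 0.2, -0.4]
width: 85.4
t 3.25 pos [ 420.8 -173.8  296.4] jaw 1.826 F [-0.1  0.2 -0.4] w 85.4
t 3.3 pos [ 420.8 -173.3  296.4] jaw 1.827 F [ 0.3 -0.6 -0.2] w 85.3
```

View pics/w3.png

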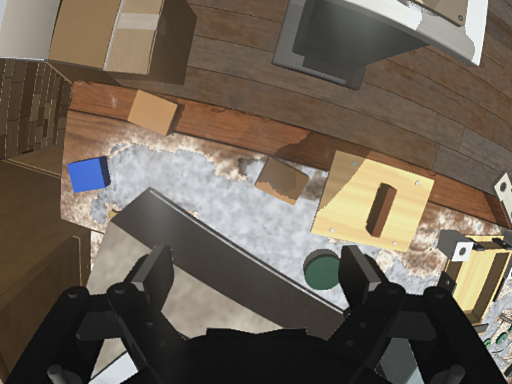

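Run:
```python
from h import *
im=cv2.imread('pics/w3.png'); crop(im,60,70,320,260,3,'w3a.png')
print(back('wrist',[[112,212]],0))
```

```text
[[ 565.11475049 -385.5246281     0.        ]]
```

View pics/w3a.png

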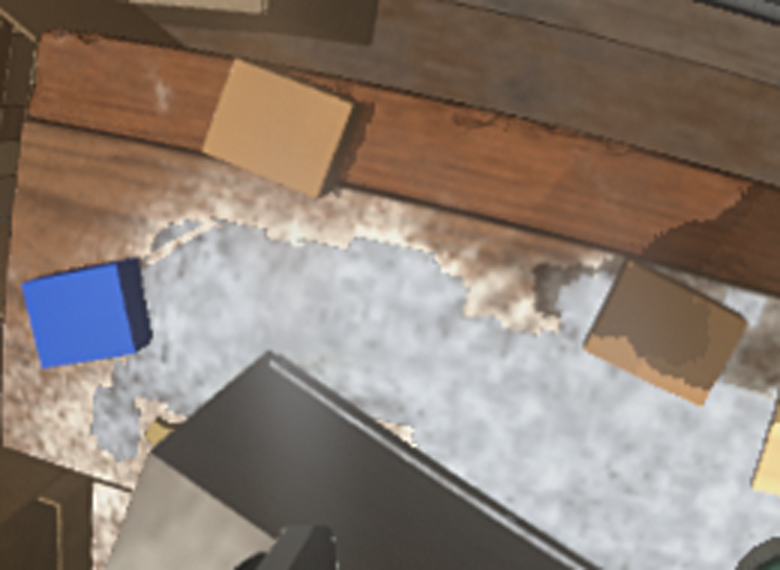

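```bash
cat > rect.py <<'E'
from h import *
def rect(n,px,k,ox,oy,z=27):
    uv=(np.array(px,float)+.5)/k-.5+np.array([ox,oy]); P=back(n,uv,z); 
    e=[P[(i+1)%4,:2]-P[i,:2] for i in range(4)]
    print('c',P.mean(0).round(1),'len',[round(float(np.linalg.norm(v)),1) for v in e],'ang',[round(float(np.arctan2(v[1],v[0])%np.pi),3) for v in e])
E
python3 - <<'E'
from rect import *
rect('wrist',[[631,260],[748,322],[706,405],[584,345]],3,60,70)
rect('wrist',[[240,60],[353,100],[322,197],[204,150]],3,60,70)
go([440,-135,100])
E
```

```text
c [ 437.4 -130.5   27. ] len [62.8, 45.2, 65.9, 45.9] ang [1.346, 2.976, 1.357, 2.907]
c [ 385.9 -332.    27. ] len [60.0, 47.5, 64.8, 46.5] ang [1.438, 3.04, 1.42, 2.938]
t 3.3 pos [ 420.8 -173.3  296.4] jaw 1.827 F [ 0.3 -0.6 -0.2] w 85.3
 shift tool (now frame) [196.4 -28.4  32.1]
```

Run:
```python
from h import *
p,M,s=pose(); c=camera_params('wrist')
im=cv2.imread('pics/w3.png')
for d in (8,-5):
  for y in (11,-11):
    for z in (-57,-42.7,42.7,57):
        u=proj('wrist',p+M@[d,y,z],c)[0]; print(d,y,z,u.round(1)); cv2.circle(im,tuple(int(v) for v in u.round()),1,(0,0,255) if d==8 else (0,255,0),-1)
crop(im,100,220,400,380,2.6,'w3f.png')
```

```text
8 11 -57 [152.6 232.1]
8 11 -42.7 [177.3 232.7]
8 11 42.7 [335.4 232.8]
8 11 57 [360.  232.1]
8 -11 -57 [157.8 266.6]
8 -11 -42.7 [181.4 267.7]
8 -11 42.7 [331.3 267.7]
8 -11 57 [354.8 266.6]
-5 11 -57 [144.8 242.3]
-5 11 -42.7 [171.1 243.3]
-5 11 42.7 [341.7 243.3]
-5 11 57 [367.9 242.4]
-5 -11 -57 [151.1 278.5]
-5 -11 -42.7 [176.1 280. ]
-5 -11 42.7 [336.6 280. ]
-5 -11 57 [361.6 278.5]
```

View pics/w3f.png

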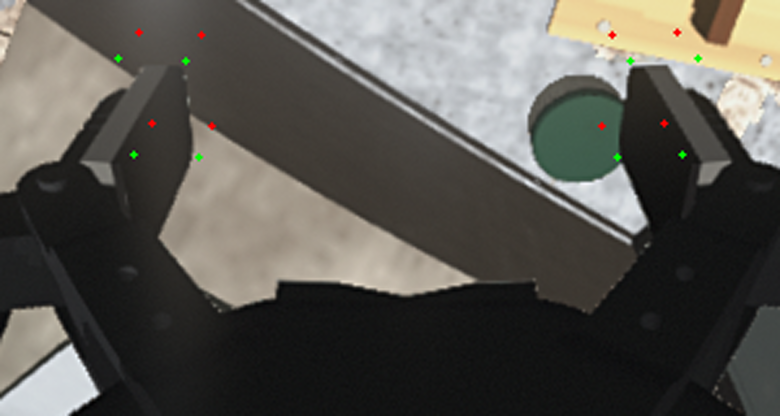

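```bash
python3 -m handwheel '1 0 0 0 0.12 0 0;1 0 0 0 0.12 0 0;1 0 0 0 0.12 0 0;1 0 0 0 0.12 0 0;1 0 0 0 0 0 0;1 0 0 0 0 0 0'
python3 - <<'E'
from h import *
go([438,-131,100],1.345)
E
```

```text
clock: 3.9
eef_pos: [422.2, -163.9, 296.4]
tool_rot: [0.517, 1.566, 1.866]
force: [-0.1, 0.5, -0.5]
width: 85.7
t 3.9 pos [ 422.2 -163.9  296.4] jaw 1.348 F [-0.1  0.5 -0.5] w 85.7
 shift tool (now frame) [196.5  -8.6  34.8]
 rotvec tool [ 0.003  0.004 -0.002]
 shift in target frame [196.4  -8.   35.6]
```

```bash
python3 -m handwheel '1 40 -2 7 0 0 0;1 40 -2 7 0 0 0;1 40 -2 7 0 0 0;1 40 -2 7 0 0 0;1 35 -1 7 0 0 0;1 0 0 0 0 0 0;1 0 0 0 0 0 0'
python3 - <<'E'
from h import *
go([438,-131,5],1.345); im=snap('wrist','w4.png'); crop(im,100,100,400,380,2.5,'w4a.png')
E
```

```text
clock: 4.6
eef_pos: [445.0, -127.0, 98.3]
tool_rot: [-0.888, 1.56, 0.484]
force: [0.2, -0.6, 0.5]
width: 85.2
t 4.6 pos [ 445.  -127.    98.3] jaw 1.372 F [ 0.2 -0.6  0.5] w 85.2
 shift tool (now frame) [93.2  6.8 -5.9]
 rotvec tool [0.027 0.007 0.008]
 shift in target frame [93.3  5.9 -5.4]
```

View pics/w4a.png

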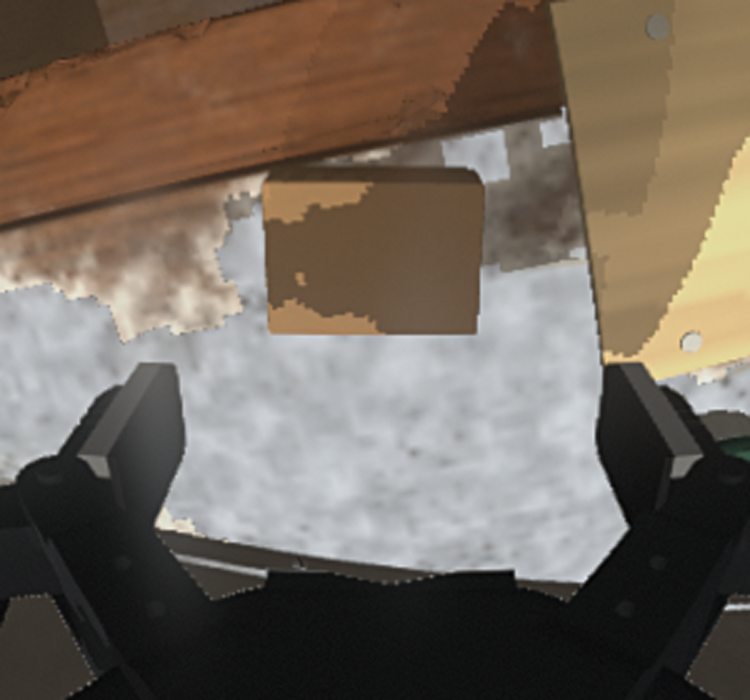

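Run:
```python
from rect import *
rect('wrist',[[268,183],[483,183],[478,333],[270,333]],2.5,100,100)
print(back('wrist',[[100+603/2.5,100+360/2.5],[100+553/2.5,100]],8))
p,M,s=pose(); print(proj('wrist',p+np.array([0,0,-71.])))
```

```text
c [ 439.2 -131.    27. ] len [61.6, 47.1, 63.8, 47.2] ang [1.37, 2.95, 1.371, 2.903]
[[498.09563597 -61.93440883   8.        ]
 [375.14660046 -62.76982518   8.        ]]
[[256.41363    210.60220283]]
```

```bash
python3 -m handwheel '0.85 30 6 -5.5 0 0 0;0.85 30 0 0 0 0 0;0.85 18 0 0 0 0 0;0.85 0 0 0 0 0 0;0.85 0 0 0 0 0 0'
python3 - <<'E'
from h import *
go([439.2,-131,5],1.37)
E
```

```text
clock: 5.15
eef_pos: [446.3, -132.5, 36.9]
tool_rot: [-1.162, 1.543, 0.211]
force: [-0.4, -0.0, -0.2]
width: 78.7
t 5.15 pos [ 446.3 -132.5   36.9] jaw 1.373 F [-0.4 -0.  -0.2] w 78.7
 shift tool (now frame) [31.7  8.1 -0.2]
 rotvec tool [0.003 0.011 0.026]
 shift in target frame [31.9  7.3  0.1]
```

```bash
python3 -m handwheel '0.85 0 8 0 0 0.011 0.026;0.85 15 0 0 0 0 0;0.85 15 0 0 0 0 0;0.85 0 0 0 0 0 0;0.85 0 0 0 0 0 0'
python3 - <<'E'
from h import *
go([439.2,-131,5],1.37)
E
```

```text
clock: 5.65
eef_pos: [444.8, -132.1, 14.9]
tool_rot: [-1.369, 1.556, 0.006]
force: [0.5, -0.8, -0.2]
width: 78.9
t 5.65 pos [ 444.8 -132.1   14.9] jaw 1.376 F [ 0.5 -0.8 -0.2] w 78.9
 shift tool (now frame) [ 9.8  5.9 -0.1]
 rotvec tool [0.006 0.003 0.015]
 shift in target frame [ 9.9  5.7 -0.1]
```

```bash
python3 -m handwheel '0.85 5 4 0 0 0 0.01;0.85 5 4 0 0 0 0.01;0.85 2 0 0 0 0 0;0.85 0 0 0 0 0 0'
python3 - <<'E'
from h import *
go([439.2,-131,5],1.37)
E
```

```text
clock: 6.05
eef_pos: [438.0, -130.7, 4.8]
tool_rot: [0.551, 1.566, 1.927]
force: [-0.5, 0.3, 0.7]
width: 78.9
t 6.05 pos [ 438.  -130.7    4.8] jaw 1.376 F [-0.5  0.3  0.7] w 78.9
 shift tool (now frame) [-0.2 -1.3 -0. ]
 rotvec tool [ 0.006  0.004 -0.003]
 shift in target frame [-0.2 -1.3 -0. ]
```

```bash
python3 -m handwheel '-1 0 0 0 0 0 0;-1 0 0 0 0 0 0;-1 0 0 0 0 0 0;-1 0 0 0 0 0 0;-1 0 0 0 0 0 0;-1 -20 0 0 0 0 0;-1 -40 0 0 0 0 0;-1 -40 0 0 0 0 0;-1 -40 0 0 0 0 0; -1 -40 0 0 0 0 0'
python3 - <<'E'
from h import *
im=snap('wrist','w5.png'); go([430,150,220],1.754)
E
```

```text
clock: 7.05
eef_pos: [434.5, -130.9, 186.1]
tool_rot: [1.273, 1.553, 2.646]
force: [1.1, 0.7, -0.6]
width: 61.0
t 7.1 pos [ 437.3 -132.7  191. ] jaw 1.372 F [ 2.1 -0.2  3.3] w 61.2
 shift tool (now frame) [-27.1  63.2 275.9]
 rotvec tool [-0.382  0.007 -0.007]
 shift in target frame [-29.  -44.3 279.3]
```

View pics/w5.png

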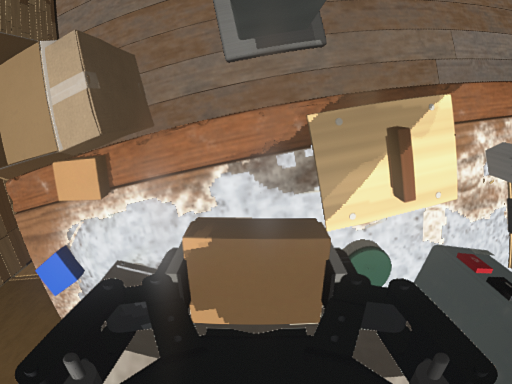

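```bash
python3 -m handwheel '-1 0 0 0 -0.1 0 0;-1 0 0 0 -0.1 0 0;-1 0 0 0 -0.1 0 0;-1 0 0 0 -0.09 0 0;-1 -5 -4 30 0 0 0;-1 -5 -4 40 0 0 0;-1 -5 -4 40 0 0 0;-1 -5 -4 40 0 0 0;-1 -5 -4 40 0 0 0;-1 0 -4 40 0 0 0'
python3 - <<'E'
from h import *
go([440,290,210],1.754)
E
```

```text
clock: 8.1
eef_pos: [414.9, 98.2, 220.4]
tool_rot: [-0.835, 1.568, 0.93]
force: [1.4, -0.6, -0.8]
width: 60.9
t 8.1 pos [414.9  98.2 220.4] jaw 1.765 F [ 1.4 -0.6 -0.8] w 60.9
 shift tool (now frame) [ 10.8 -61.7 183.3]
 rotvec tool [0.011 0.002 0.002]
 shift in target frame [ 10.4 -59.6 184. ]
```

```bash
python3 -m handwheel '-1 0 -15 42 0 0 0;-1 0 -15 42 0 0 0;-1 0 -15 42 0 0 0;-1 0 -15 42 0 0 0;-1 0 -20 20 0 0 0;-1 0 -40 0 0 0 0;-1 0 -40 0 0 0 0;-1 0 -30 0 0 0 0;-1 0 0 0 0 0 0;-1 0 0 0 0 0 0'
python3 - <<'E'
from h import *
im=snap('wrist','w6.png'); go([575.5,322,90],1.754)
E
```

```text
clock: 9.1
eef_pos: [559.7, 340.3, 215.0]
tool_rot: [0.978, 1.561, 2.761]
force: [0.1, -0.1, -0.0]
width: 60.7
t 9.15 pos [559.6 340.2 215. ] jaw 1.783 F [ 0.6 -0.1 -1.1] w 61.1
 shift tool (now frame) [124.8 -12.6 -21.8]
 rotvec tool [ 0.029  0.005 -0.008]
 shift in target frame [125.  -12.3 -20.8]
```

View pics/w6.png

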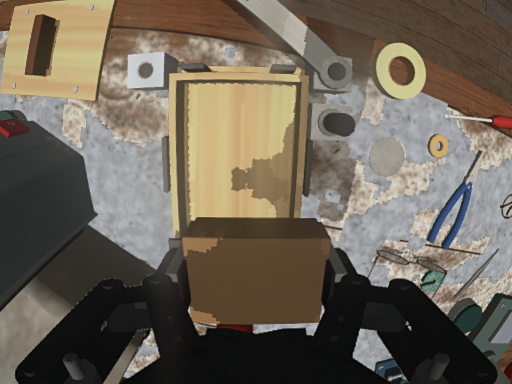

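```bash
python3 -m handwheel '-1 20 -8 -12 0.02 0 0;-1 30 -4 -10 0.01 0 0;-1 30 0 0 0 0 0;-1 30 0 0 0 0 0;-1 0 0 0 0 0 0;-1 0 0 0 0 0 0'
python3 - <<'E'
from h import *
im=snap('wrist','w7.png'); go([575.5,322,40],1.754); c=camera_params('wrist')
cx,cy,a=548,317,.183
for P in [(-89,64,45),(-89,-64,45),(30,64,45),(30,-64,45)]:
    u=proj('wrist',[cx+np.cos(a)*P[0]-np.sin(a)*P[1],cy+np.sin(a)*P[0]+np.cos(a)*P[1],P[2]],c)[0]; cv2.circle(im,tuple(int(v) for v in u.round()),2,(0,0,255),-1); print(u)
cv2.imwrite('pics/w7m.png',im)
E
```

```text
clock: 9.75
eef_pos: [569.6, 321.7, 104.4]
tool_rot: [0.876, 1.558, 2.629]
force: [0.7, -0.3, 0.3]
width: 61.2
t 9.8 pos [569.2 321.8 104.4] jaw 1.754 F [-0.5  0.1 -1.6] w 60.7
 shift tool (now frame) [64.4 -6.9 -1.5]
 rotvec tool [-0.     0.008 -0.01 ]
 shift in target frame [64.4 -6.2 -1. ]
[350.39876535  60.17349572]
[158.15817252  60.14135103]
[341.67369788 227.99051686]
[167.09027228 228.42339385]
```

View pics/w7m.png

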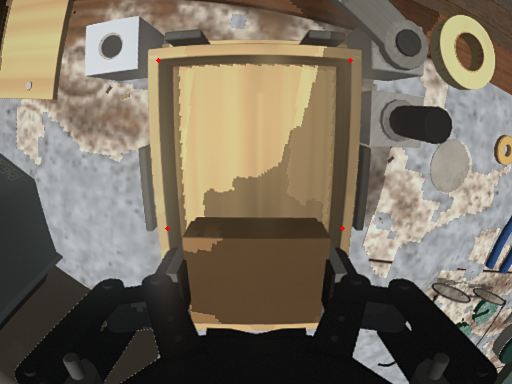

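```bash
python3 -m handwheel '-1 20 -5 -1 0 0 0;-1 30 -5 0 0 0 -0.01;-1 25 -2 0 0 0 0;-1 0 0 0 0 0 0;-1 0 0 0 0 0 0'
python3 - <<'E'
from h import *
go([574,322,12],1.754)
E
```

```text
clock: 10.3
eef_pos: [585.5, 326.4, 31.5]
tool_rot: [-0.757, 1.554, 0.998]
force: [0.1, -0.0, 0.5]
width: 60.9
t 10.3 pos [585.5 326.4  31.5] jaw 1.756 F [ 0.1 -0.   0.5] w 60.9
 shift tool (now frame) [19.3 12.4 -2.5]
 rotvec tool [0.002 0.012 0.011]
 shift in target frame [19.5 12.1 -2.3]
```

```bash
python3 -m handwheel '-1 0 8 -2 0 0.012 0.011;-1 6 4 0 0 0 0;-1 0 0 0 0 0 0'
python3 - <<'E'
from h import *
go([574,322,12],1.754)
E
```

```text
clock: 10.6
eef_pos: [574.7, 322.5, 28.1]
tool_rot: [-1.531, 1.568, 0.225]
force: [0.2, -0.1, -1.8]
width: 61.2
t 10.6 pos [574.7 322.5  28.1] jaw 1.756 F [ 0.2 -0.1 -1.8] w 61.2
 shift tool (now frame) [16.1  0.8 -0.4]
 rotvec tool [0.002 0.    0.003]
 shift in target frame [16.1  0.7 -0.4]
```

```bash
python3 -m handwheel '-1 8 0 0 0 0 0;-1 7 1 0 0 0 0;-1 3 1 0 0 0 0;-1 0 0 0 0 0 0'
python3 - <<'E'
from h import *
go([574,322,12],1.754)
E
```

```text
clock: 11.0
eef_pos: [573.9, 323.1, 11.3]
tool_rot: [-1.297, 1.564, 0.459]
force: [-1.6, -0.4, 5.3]
width: 60.9
t 11.0 pos [573.9 323.1  11.3] jaw 1.756 F [-1.6 -0.4  5.3] w 60.9
 shift tool (now frame) [-0.7  0.1 -1.1]
 rotvec tool [0.002 0.002 0.007]
 shift in target frame [-0.7  0.1 -1.1]
```

```bash
python3 -m handwheel '0.75 0 0 0 0 0 0;0.75 0 0 0 0 0 0;0.75 0 0 0 0 0 0;0.75 -15 0 0 0 0 0;0.75 -30 0 0 0 0 0;0.75 -40 0 0 0 0 0;0.75 -40 0 0 0 0 0;0.75 -30 30 0 0 0 0;0.75 0 0 0 0 0 0;0.75 0 0 0 0 0 0'
python3 - <<'E'
from h import *
go([430,290,190],1.4+.0); im=snap('wrist','w8.png')
E
```

```text
clock: 12.0
eef_pos: [543.9, 315.9, 176.0]
tool_rot: [-1.338, 1.561, 0.416]
force: [0.2, -0.1, -0.5]
width: 74.9
t 12.0 pos [543.9 315.9 176. ] jaw 1.754 F [ 0.2 -0.1 -0.5] w 74.9
 shift tool (now frame) [-15.  116.6  -4.7]
 rotvec tool [0.354 0.004 0.009]
 shift in target frame [-14.  107.8 -44.9]
```

View pics/w8.png

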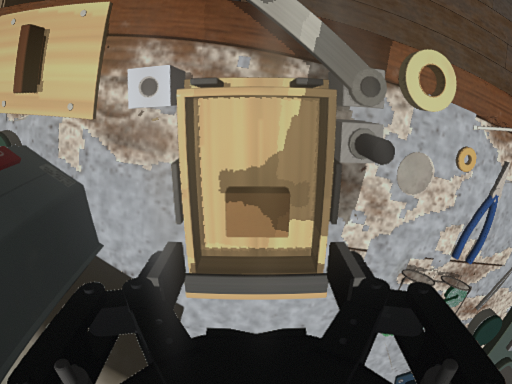

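```bash
python3 -m handwheel '1 -30 40 0 0 0 0;1 -20 40 0 0 0 0;1 0 40 0 0 0 0;1 0 8 -45 0 0 0;1 0 8 -45 0 0 0;1 0 8 -45 0 0 0;1 0 8 -45 0 0 0;1 0 8 -45 0 0 0;1 0 8 -45 0 0 0;1 0 8 -45 0 0 0'
python3 - <<'E'
from h import *
go([415,-300,190],1.43)
E
```

```text
clock: 13.05
eef_pos: [426.7, -29.2, 217.1]
tool_rot: [2.748, 1.562, -1.761]
force: [1.6, -0.4, -0.8]
width: 85.5
t 13.05 pos [426.7 -29.2 217.1] jaw 1.775 F [ 1.6 -0.4 -0.8] w 85.5
 shift tool (now frame) [  29.4   66.3 -262.6]
 rotvec tool [ 0.345 -0.008 -0.002]
 shift in target frame [  27.1  -26.5 -269.8]
```

```bash
python3 -m handwheel '1 0 0 0 0.11 0 0;1 0 0 0 0.11 0 0;1 0 0 0 0.11 0 0;1 5 -6 -45 0 0 0;1 5 -6 -45 0 0 0;1 5 -6 -45 0 0 0;1 5 -6 -45 0 0 0;1 0 -6 -20 0 0 0;1 0 0 0 0 0 0;1 0 0 0 0 0 0';  python3 -m handwheel '1 0 0 0 0 0 0'
python3 - <<'E'
from h import *
c=camera_params('wrist');im=snap('wrist','w9.png');go([386,-332,60],1.43);print(c['eye'],camera_params('wrist')['eye'])
E
```

```text
clock: 14.05
eef_pos: [426.4, -249.7, 192.3]
tool_rot: [2.602, 1.55, -2.263]
force: [-0.2, 1.0, -0.2]
width: 85.5
clock: 14.15
eef_pos: [426.3, -248.7, 191.8]
tool_rot: [2.529, 1.55, -2.335]
force: [0.1, -0.6, -0.5]
width: 85.6
t 14.2 pos [ 426.3 -248.2  191.8] jaw 1.42 F [-0.3  0.4 -0.1] w 85.5
 shift tool (now frame) [133.6  25.5 -86.7]
 rotvec tool [-0.011 -0.017 -0.012]
 shift in target frame [131.8  28.1 -88.7]
[ 353.00448948 -235.97368061  327.74221396] [ 353.05042143 -235.5721523   327.73411973]
```

View pics/w9.png

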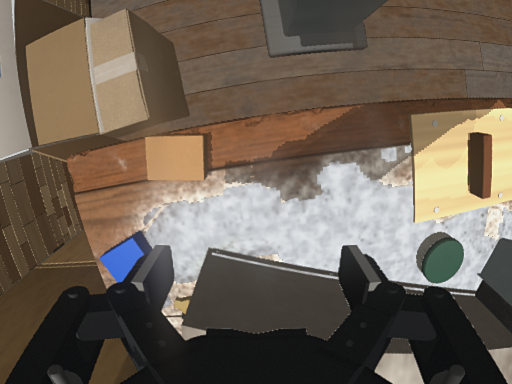

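```bash
python3 -m handwheel '0.85 20 8 -30 0 -0.015 -0.01;0.85 30 8 -30 0 0 0;0.85 30 10 -28 0 0 0;0.85 0 0 0 0 0 0;0.85 0 0 0 0 0 0;0.85 0 0 0 0 0 0'
python3 - <<'E'
from h import *
c=camera_params('wrist');im=snap('wrist','w10.png');go([386,-332,40],1.43);crop(im,100,100,400,380,2.5,'w10a.png')
E
```

```text
clock: 14.8
eef_pos: [392.6, -323.7, 109.9]
tool_rot: [0.033, 1.567, 1.472]
force: [0.1, 0.1, -0.2]
width: 79.0
t 14.85 pos [ 393.1 -323.4  110.1] jaw 1.44 F [ 0.7 -0.2 -0.2] w 78.7
 shift tool (now frame) [70.   5.9 -9.7]
 rotvec tool [0.01  0.004 0.   ]
 shift in target frame [70.1  5.8 -9.5]
```

View pics/w10a.png

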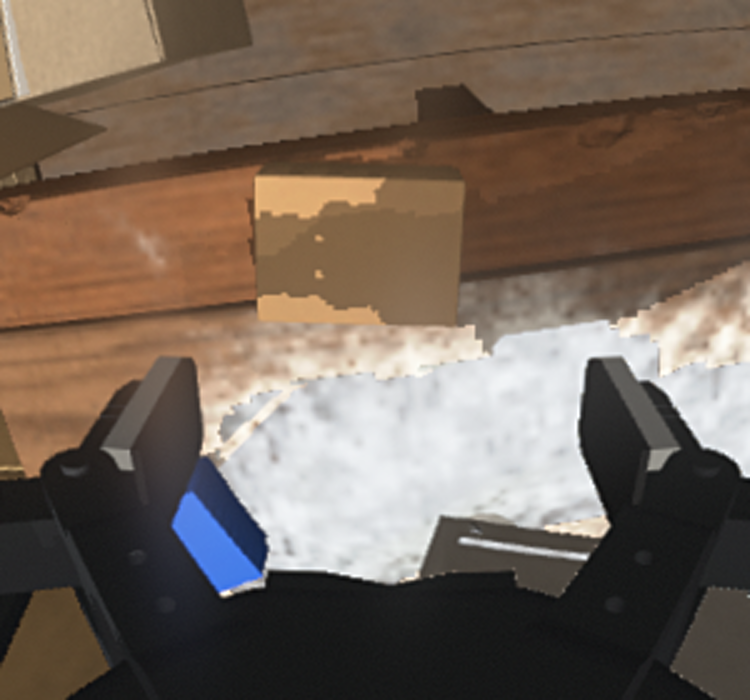

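Run:
```python
from rect import *
rect('wrist',[[255,177],[465,181],[460,326],[257,321]],2.5,100,100)
go([386.5,-332,5],1.43)
```

```text
c [ 387.7 -333.1   27. ] len [63.6, 47.5, 65.4, 47.4] ang [1.418, 3.008, 1.415, 2.969]
t 14.85 pos [ 393.1 -323.4  110.1] jaw 1.44 F [ 0.7 -0.2 -0.2] w 78.7
 shift tool (now frame) [105.    5.5  -9.8]
 rotvec tool [0.01  0.004 0.   ]
 shift in target frame [105.1   5.3  -9.5]
```

```bash
python3 -m handwheel '0.85 20 6 -8 0.02 0 0;0.85 30 3 -3 0 0 0;0.85 30 0 0 0 0 0;0.85 0 0 0 0 0 0;0.85 0 0 0 0 0 0'
python3 - <<'E'
from h import *
go([387.5,-332.7,5],1.415)
E
```

```text
clock: 15.35
eef_pos: [391.0, -329.2, 32.8]
tool_rot: [-1.443, 1.56, -0.01]
force: [0.7, -0.5, 0.6]
width: 79.1
t 15.35 pos [ 391.  -329.2   32.8] jaw 1.433 F [ 0.7 -0.5  0.6] w 79.1
 shift tool (now frame) [27.8  3.2 -3.9]
 rotvec tool [0.017 0.001 0.01 ]
 shift in target frame [27.8  2.9 -4. ]
```

```bash
python3 -m handwheel '0.85 8 5 -4 0.02 0 0.01;0.85 12 2 -1 0 0 0;0.85 10 0 0 0 0 0;0.85 0 0 0 0 0 0;0.85 0 0 0 0 0 0'
python3 - <<'E'
from h import *
go([387.5,-332.7,5],1.415)
E
```

```text
clock: 15.85
eef_pos: [386.5, -334.9, 6.2]
tool_rot: [-2.128, 1.564, -0.715]
force: [-0.7, -0.7, 0.1]
width: 79.1
t 15.85 pos [ 386.5 -334.9    6.2] jaw 1.413 F [-0.7 -0.7  0.1] w 79.1
 shift tool (now frame) [ 1.1 -0.6  2.3]
 rotvec tool [-0.002 -0.004  0.006]
 shift in target frame [ 1.2 -0.6  2.3]
```

```bash
python3 -m handwheel '-1 0 0 2 0 0 0;-1 0 0 0 0 0 0;-1 0 0 0 0 0 0;-1 0 0 0 0 0 0;-1 0 0 0 0 0 0;-1 -20 0 0 0 0 0;-1 -40 0 0 0 0 0;-1 -40 0 0 0 0 0;-1 -40 0 0 0 0 0; -1 -40 0 0 0 0 0'
python3 - <<'E'
from h import *
im=snap('wrist','w11.png'); go([440,-100,210],1.754)
E
```

```text
clock: 16.85
eef_pos: [383.4, -329.3, 188.2]
tool_rot: [1.059, 1.566, 2.47]
force: [1.2, -0.7, -0.4]
width: 61.1
t 16.9 pos [ 385.5 -332.3  193.8] jaw 1.411 F [ 0.5 -1.4  3.6] w 61.0
 shift tool (now frame) [-16.7 -16.9 238. ]
 rotvec tool [-0.343 -0.003  0.004]
 shift in target frame [-16.2 -96.  218.5]
```

View pics/w11.png

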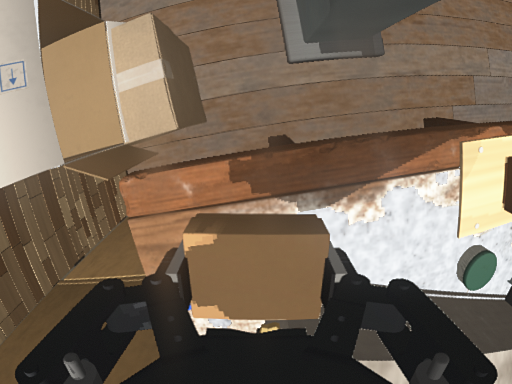

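```bash
python3 -m handwheel '-1 -10 -4 45 0 0 0;-1 -5 -4 45 0 0 0;-1 -5 -4 45 0 0 0;-1 -5 -4 45 0 0 0;-1 0 0 45 0 0 0;-1 0 0 30 -0.11 0 0;-1 0 0 20 -0.11 0 0;-1 0 0 20 -0.11 0 0;-1 0 0 20 0 0 0;-1 0 0 30 0 0 0'
python3 - <<'E'
from h import *
go([430,285,210],1.754)
E
```

```text
clock: 17.9
eef_pos: [436.6, 12.1, 220.4]
tool_rot: [-2.401, 1.554, -0.656]
force: [0.2, 2.1, -0.4]
width: 61.1
t 17.9 pos [436.6  12.1 220.4] jaw 1.745 F [ 0.2  2.1 -0.4] w 61.1
 shift tool (now frame) [  7.5 -40.7 270. ]
 rotvec tool [-0.009 -0.012  0.011]
 shift in target frame [ 10.4 -43.2 269.5]
```

```bash
python3 -m handwheel '-1 0 -6 45 0 0 0;-1 0 -6 45 0 0 0;-1 0 -6 45 0 0 0;-1 0 -6 45 0 0 0;-1 0 -6 45 0 0 0;-1 0 -8 40 0 0 0;-1 0 -40 10 0 0 0;-1 0 -40 0 0 0 0;-1 0 0 0 0 0 0;-1 0 0 0 0 0 0'
python3 - <<'E'
from h import *
go([508,310,100],1.754)
E
```

```text
clock: 18.9
eef_pos: [499.8, 323.3, 215.1]
tool_rot: [-2.543, 1.56, -0.786]
force: [-0.9, 0.1, -1.2]
width: 60.4
t 18.9 pos [499.8 323.3 215.1] jaw 1.757 F [-0.9  0.1 -1.2] w 60.4
 shift tool (now frame) [115.3  -4.9 -13.5]
 rotvec tool [ 0.003 -0.009  0.006]
 shift in target frame [115.1  -5.6 -14.6]
```

```bash
python3 -m handwheel '-1 20 0 -8 0 -0.009 0.006;-1 30 0 -6 0 0 0;-1 30 0 0 0 0 0;-1 30 0 0 0 0 0;-1 0 0 0 0 0 0;-1 0 0 0 0 0 0'
python3 - <<'E'
from h import *
im=snap('wrist','w12.png'); go([508,310,40],1.754)
E
```

```text
clock: 19.5
eef_pos: [498.2, 306.3, 103.7]
tool_rot: [1.177, 1.568, 2.931]
force: [-0.2, -0.3, -0.3]
width: 61.0
t 19.55 pos [497.9 306.4 103.8] jaw 1.754 F [-0.   0.5 -0.6] w 61.1
 shift tool (now frame) [ 63.8 -10.8   1.6]
 rotvec tool [ 0.     0.001 -0.003]
 shift in target frame [ 63.8 -10.6   1.7]
```

View pics/w12.png

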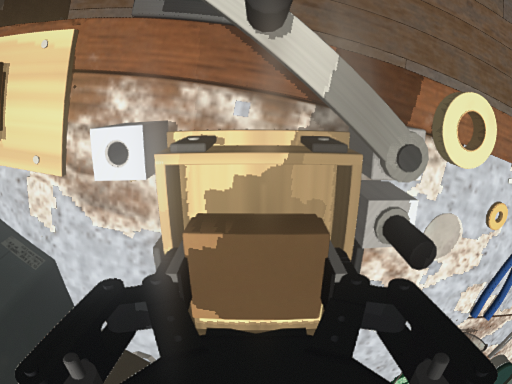

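```bash
python3 -m handwheel '-1 15 -8 1 0 0 0;-1 25 -3 0 0 0 0;-1 25 0 0 0 0 0;-1 0 0 0 0 0 0;-1 0 0 0 0 0 0'
python3 - <<'E'
from h import *
go([508.5,310,12],1.754)
E
```

```text
clock: 20.05
eef_pos: [514.7, 313.0, 41.7]
tool_rot: [-1.026, 1.56, 0.73]
force: [0.1, -0.3, -0.2]
width: 60.8
t 20.05 pos [514.7 313.   41.7] jaw 1.756 F [ 0.1 -0.3 -0.2] w 60.8
 shift tool (now frame) [29.6  6.9 -2. ]
 rotvec tool [0.002 0.006 0.009]
 shift in target frame [29.7  6.6 -1.8]
```

```bash
python3 -m handwheel '-1 8 6 -2 0 0.006 0.009;-1 10 1 0 0 0 0;-1 8 1 0 0 0 0;-1 0 0 0 0 0 0'
python3 - <<'E'
from h import *
go([508.5,310,12],1.754)
E
```

```text
clock: 20.45
eef_pos: [508.5, 310.5, 16.7]
tool_rot: [-1.358, 1.566, 0.398]
force: [-0.1, 0.4, -0.4]
width: 60.9
t 20.45 pos [508.5 310.5  16.7] jaw 1.756 F [-0.1  0.4 -0.4] w 60.9
 shift tool (now frame) [ 4.7  0.1 -0.5]
 rotvec tool [0.002 0.001 0.004]
 shift in target frame [ 4.7  0.  -0.5]
```

```bash
python3 -m handwheel '-1 4 0 0 0 0 0;-1 2 0 0 0 0 0;-1 0 0 0 0 0 0;0.75 0 0 0 0 0 0;0.75 0 0 0 0 0 0;0.75 0 0 0 0 0 0;0.75 -15 0 0 0 0 0;0.75 -30 0 0 0 0 0;0.75 -40 0 0 0 0 0;0.75 -40 0 0 0 0 0'; python3 -m handwheel '0.75 -30 20 0 0 0 0;1 -20 20 0 0 0 0;1 0 0 0 0 0 0;1 0 0 0 0 0 0;1 0 0 0 0 0 0';python3 - <<'E'
from h import *
im=snap('wrist','w13.png');go([430,100,220])
E
```

```text
clock: 21.45
eef_pos: [505.7, 308.4, 139.5]
tool_rot: [1.778, 1.567, -2.75]
force: [0.7, 1.2, -0.0]
width: 74.9
clock: 21.95
eef_pos: [469.6, 301.8, 200.1]
tool_rot: [-1.123, 1.561, 0.63]
force: [-0.4, 0.2, -0.7]
width: 85.4
t 22.0 pos [469.7 301.7 199.8] jaw 1.753 F [ 0.7  0.1 -0.4] w 85.8
 shift tool (now frame) [ -21.6   75.4 -191.1]
```

View pics/w13.png

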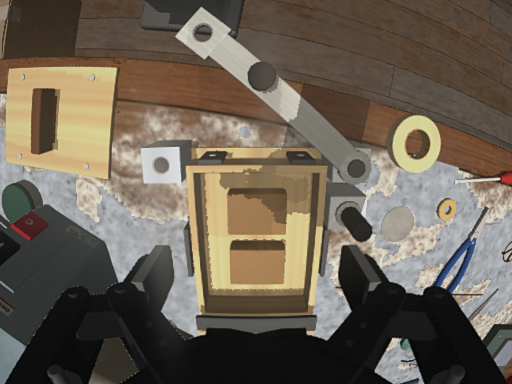

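```bash
python3 -m handwheel '1 0 0 0 0 0 0;1 0 0 0 0 0 0'
python3 - <<'E'
from h import *
go();c=camera_params('wrist');np.save('c14.npy',np.r_[c['eye'],c['orientation']]);im=snap('wrist','w14.png');go();crop(im,130,130,400,340,2.8,'w14a.png')
a,cx,cy=.183,548,317
def W(x,y,z): return [cx+np.cos(a)*x-np.sin(a)*y,cy+np.sin(a)*x+np.cos(a)*y,z]
L=[(-100,-94,57.5),(-100,94,69),(-99,-45,56),(-99,45,56),(-89,-64,45),(-89,64,45),(89,64,45),(89,-64,45),(77,60,69),(77,-60,69),(-50,94,62.5)]
for P in L:
    u=proj('wrist',W(*P),c)[0]; cv2.circle(im,tuple(int(v) for v in u.round()),1,(0,0,255),-1)
crop(im,130,130,400,340,2.8,'w14b.png')
E
```

```text
clock: 22.2
eef_pos: [470.0, 301.2, 198.2]
tool_rot: [-1.274, 1.563, 0.478]
force: [0.0, -0.4, -0.9]
width: 85.2
t 22.2 pos [470.  301.2 198.2] jaw 1.752 F [ 0.  -0.4 -0.9] w 85.2
t 22.25 pos [469.9 301.1 198.1] jaw 1.752 F [ 0.1 -0.2 -0. ] w 85.1
```

View pics/w14a.png

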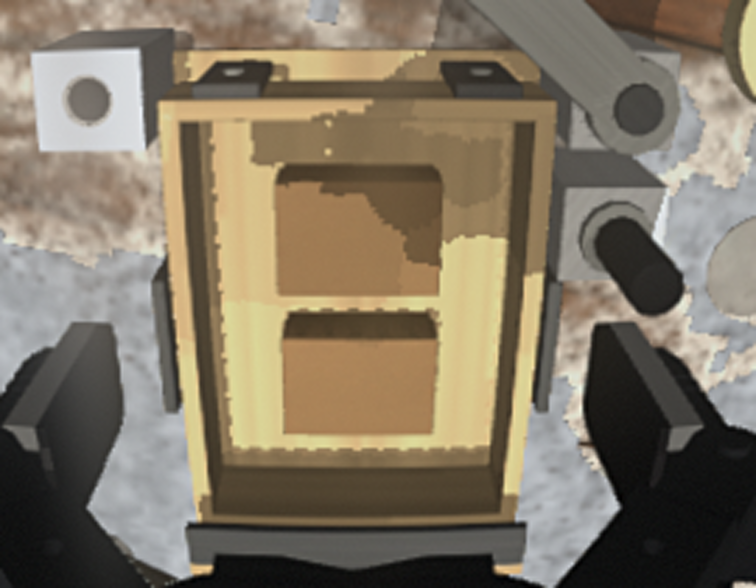

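View pics/w14b.png

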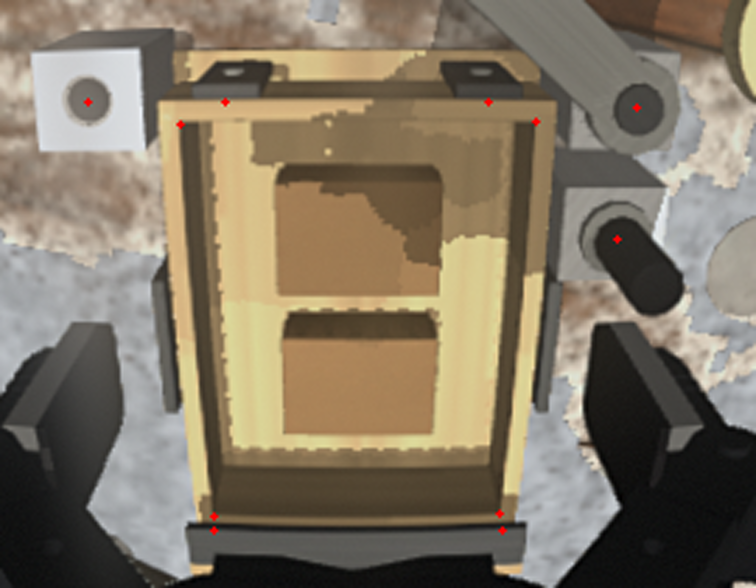

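```bash
python3 - <<'E'
from h import *
go([440,60,200],1.6)
E
python3 -m handwheel '0.3 0 8 -44 0 0 0;0.3 0 8 -44 0 0 0;0.3 0 8 -44 0 0 0;0.3 0 8 -44 0 0 0;0.3 0 8 -44 0 0 0;0.3 0 4 -20 0.08 0 0;0.3 0 0 0 0.08 0 0;0.3 0 0 0 0 0 0;0.3 0 0 0 0 0 0;0.3 0 0 0 0 0 0'
python3 - <<'E'
from h import *
go([441,29,120],1.6);im=snap('wrist','w15.png')
E
```

```text
t 22.25 pos [469.9 301.1 198.1] jaw 1.752 F [ 0.1 -0.2 -0. ] w 85.1
 shift tool (now frame) [  -2.9   72.9 -231.7]
 rotvec tool [0.152 0.002 0.007]
 shift in target frame [  -1.9   36.9 -240.1]
clock: 23.25
eef_pos: [472.0, 48.2, 193.7]
tool_rot: [-1.89, 1.565, -0.298]
force: [0.2, 0.0, -0.9]
width: 55.6
t 23.25 pos [472.   48.2 193.7] jaw 1.592 F [ 0.2  0.  -0.9] w 55.6
 shift tool (now frame) [ 73.5  31.8 -18.4]
 rotvec tool [-0.008 -0.002  0.005]
 shift in target frame [ 73.7  31.6 -18.3]
```

View pics/w15.png

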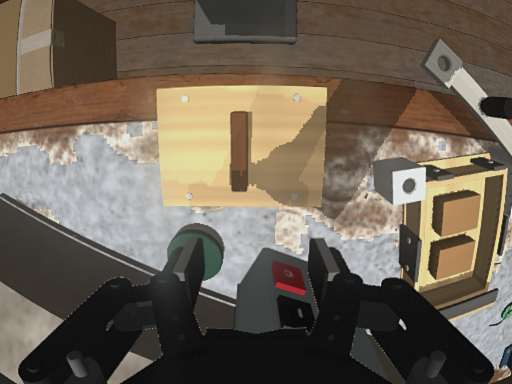

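```bash
python3 -m handwheel '0.2 0 15 -10 0 0 0;0.2 10 15 -8 0 0 0;0.2 20 4 -4 0 0 0;0.2 20 0 0 0 0 0;0.2 0 0 0 0 0 0;0.2 0 0 0 0 0 0;0.2 0 0 0 0 0 0'
python3 - <<'E'
from h import *
go([441,29,60],1.6);im=snap('wrist','w16.png'); crop(im,120,30,400,280,2.8,'w16a.png')
E
```

```text
clock: 24.0
eef_pos: [439.8, 29.7, 143.1]
tool_rot: [-1.605, 1.562, 0.003]
force: [1.2, -0.4, 0.1]
width: 51.1
t 24.0 pos [439.8  29.7 143.1] jaw 1.608 F [ 1.2 -0.4  0.1] w 51.1
 shift tool (now frame) [83.1 -0.5 -0.7]
 rotvec tool [ 0.008 -0.     0.008]
 shift in target frame [83.1 -1.2 -0.7]
```

View pics/w16a.png

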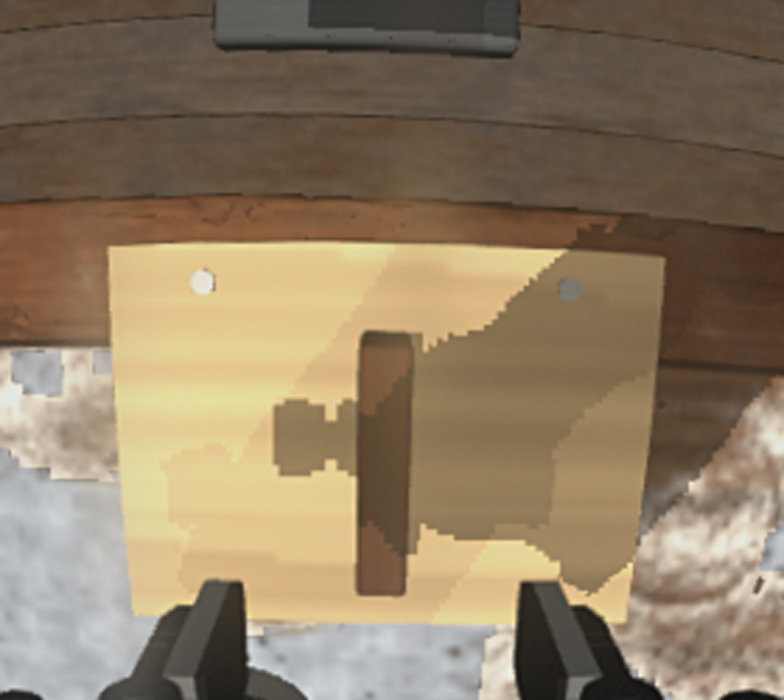

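Run:
```python
from rect import *
rect('wrist',[[360,348],[412,349],[406,595],[357,595]],2.8,120,30,42)
rect('wrist',[[108,247],[665,259],[627,625],[133,615]],2.8,120,30,8)
```

```text
c [442.   29.9  42. ] len [14.9, 77.9, 15.5, 78.2] ang [1.59, 0.025, 1.609, 0.018]
c [442.6  30.    8. ] len [185.5, 135.8, 186.8, 135.4] ang [1.588, 0.026, 1.586, 0.017]
```

```bash
python3 -m handwheel '0.2 30 0 0 0.015 0 0.008;0.2 30 0 0 0 0 0;0.2 30 0 0 0 0 0;0.2 0 0 0 0 0 0;0.2 0 0 0 0 0 0'
python3 - <<'E'
from h import *
go([442,30,20],1.59)
E
```

```text
clock: 24.55
eef_pos: [446.6, 31.4, 54.8]
tool_rot: [-1.501, 1.558, 0.095]
force: [0.8, -0.2, 1.0]
width: 51.1
t 24.55 pos [446.6  31.4  54.8] jaw 1.596 F [ 0.8 -0.2  1. ] w 51.1
 shift tool (now frame) [34.7  5.  -1.3]
 rotvec tool [0.006 0.001 0.012]
 shift in target frame [34.8  4.6 -1.3]
```

```bash
python3 -m handwheel '0.2 8 5 -1 0.006 0 0.012;0.2 15 1 0 0 0 0.003;0.2 12 1 0 0 0 0;0.2 3 0 0 0 0 0;0.2 0 0 0 0 0 0'
python3 - <<'E'
from h import *
go([442,30,20],1.59)
E
```

```text
clock: 25.05
eef_pos: [443.4, 30.2, 20.4]
tool_rot: [-1.581, 1.564, 0.011]
force: [0.7, 0.8, -1.3]
width: 51.4
t 25.05 pos [443.4  30.2  20.4] jaw 1.591 F [ 0.7  0.8 -1.3] w 51.4
 shift tool (now frame) [ 0.4  1.4 -0.2]
 rotvec tool [ 0.001 -0.     0.007]
 shift in target frame [ 0.4  1.4 -0.2]
```

```bash
python3 -m handwheel '-1 0 1 0 0 0 0.005;-1 0 0 0 0 0 0;-1 0 0 0 0 0 0;-1 0 0 0 0 0 0;-1 0 0 0 0 0 0;-1 -10 0 0 0 0 0;-1 -30 0 0 0 0 0;-1 -40 0 0 0 0 0;-1 -40 0 0 0 0 0;-1 -40 3 0 0 0 0'; python3 -m handwheel '-1 -20 0 0 0 0 0;-1 0 0 0 0 0 0;-1 0 0 0 0 0 0'
python3 - <<'E'
from h import *
im=snap('wrist','w17.png');go([420,300,200],1.59)
E
```

```text
clock: 26.05
eef_pos: [435.9, 29.9, 182.9]
tool_rot: [1.713, 1.561, -2.981]
force: [0.8, 1.2, -2.0]
width: 15.1
clock: 26.35
eef_pos: [437.0, 30.4, 206.7]
tool_rot: [1.454, 1.567, 3.044]
force: [0.2, 0.9, -3.4]
width: 15.1
t 26.4 pos [436.9  30.3 206.5] jaw 1.59 F [-0.2  0.1 -3. ] w 14.9
 shift tool (now frame) [  6.6  11.6 270. ]
 rotvec tool [ 0.     0.    -0.004]
 shift in target frame [  6.5  11.7 270. ]
```

View pics/w17.png

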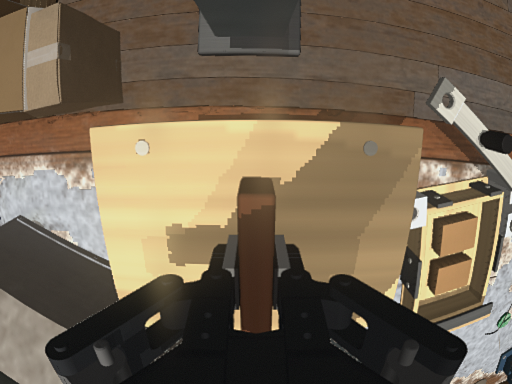

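```bash
python3 -m handwheel '-1 0 4 35 0 0 0;-1 0 4 40 0 0 0;-1 0 4 40 0 0 0;-1 0 4 40 0 0 0;-1 0 2 40 0 0 0;-1 0 2 40 0 0 0;-1 0 2 35 0 0 0;-1 0 0 0 0 0 0;-1 0 0 0 0 0 0'
python3 - <<'E'
from h import *
go([425,310,200],0.183)
E
```

```text
clock: 27.3
eef_pos: [403.9, 305.5, 190.1]
tool_rot: [2.131, 1.543, -2.57]
force: [0.1, -0.6, -2.5]
width: 14.7
t 27.3 pos [403.9 305.5 190.1] jaw 1.582 F [ 0.1 -0.6 -2.5] w 14.7
 shift tool (now frame) [-10.5 -20.9   4.1]
 rotvec tool [ 1.399 -0.028 -0.009]
 shift in target frame [-9.9  0.5 21.6]
```

```bash
python3 -m handwheel '-1 -10 -20 0 0 -0.02 0;-1 0 0 0 0.12 0 0;-1 0 0 0 0.14 0 0;-1 0 0 0 0.14 0 0;-1 0 0 0 0.14 0 0;-1 0 0 0 0.14 0 0;-1 0 0 0 0.14 0 0;-1 0 0 0 0.14 0 0;-1 0 0 0 0.14 0 0;-1 0 0 0 0.14 0 0'
python3 - <<'E'
from h import *
go([425,310,200],0.183)
print(pose()[2]['qpos'].round(2))
E
```

```text
clock: 28.3
eef_pos: [422.6, 288.9, 189.8]
tool_rot: [2.979, 1.53, -3.037]
force: [0.3, -0.3, -3.1]
width: 14.6
t 28.3 pos [422.6 288.9 189.8] jaw 0.267 F [ 0.3 -0.3 -3.1] w 14.6
 shift tool (now frame) [-10.4  19.7   7.4]
 rotvec tool [ 0.084 -0.04  -0.005]
 shift in target frame [-10.2  20.3   6.2]
[-1.32  0.84  1.19  1.94 -0.9   1.09  0.56]
```

```bash
python3 -m handwheel '-1 -5 10 5 0.05 -0.02 0;-1 -5 5 5 0.04 -0.02 0;-1 0 0 10 0 0 0;-1 0 0 20 0 0 0'
python3 - <<'E'
from h import *
go([500,308,200],0.183)
print(pose()[2]['qpos'].round(2))
E
```

```text
clock: 28.7
eef_pos: [457.1, 304.4, 194.9]
tool_rot: [3.099, 1.562, -3.024]
force: [0.2, 0.8, -3.2]
width: 15.3
t 28.7 pos [457.1 304.4 194.9] jaw 0.16 F [ 0.2  0.8 -3.2] w 15.3
 shift tool (now frame) [-5.5 -3.2 42.9]
 rotvec tool [-0.023 -0.009 -0.   ]
 shift in target frame [-5.1 -4.2 42.8]
[-1.29  0.87  1.21  1.86 -0.92  1.12  0.43]
```

```bash
python3 -m handwheel '-1 0 -1 20 -0.02 -0.009 0;-1 0 -1 20 0 0 0;-1 0 -1 15 0 0 0;-1 0 0 0 0 0 0;-1 0 0 0 0 0 0'
python3 - <<'E'
from h import *
go([513.6,310.6,150],0.183); snap('wrist','w18.png')
print(pose()[2]['qpos'].round(2))
E
```

```text
clock: 29.2
eef_pos: [518.3, 303.4, 190.2]
tool_rot: [-2.678, 1.565, -2.503]
force: [-0.6, -0.9, -2.9]
width: 15.1
t 29.2 pos [518.3 303.4 190.2] jaw 0.175 F [-0.6 -0.9 -2.9] w 15.1
 shift tool (now frame) [40.2  8.  -3.2]
 rotvec tool [-0.008 -0.005  0.003]
 shift in target frame [40.2  7.9 -3.3]
[-1.18  0.92  1.17  1.73 -0.92  1.16  0.44]
```

View pics/w18.png

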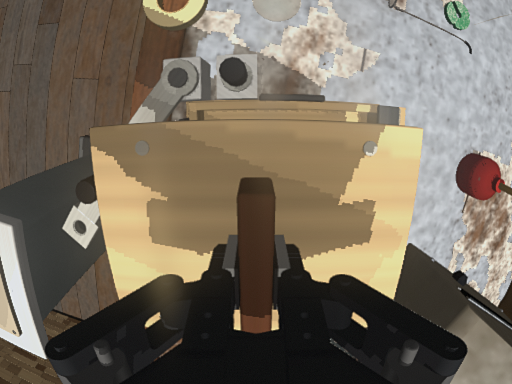

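```bash
cat >> h.py <<'E'
CX,CY,CA=548,317,.183
def cw(x,y,z): return np.array([CX+np.cos(CA)*x-np.sin(CA)*y,CY+np.sin(CA)*x+np.cos(CA)*y,z])
def cov(xr,zr,th,y=0,h=20):
    xc=xr-93*np.cos(th); zc=zr+93*np.sin(th)
    P=cw(xc+h*np.sin(th),y,zc+h*np.cos(th)); M2=R.from_euler('z',CA).as_matrix()@R.from_euler('y',th).as_matrix()@down(0)
    go(P,M2=M2); p,M,s=pose()
    # report current cover state
    Rc=R.from_euler('z',CA).as_matrix(); q=Rc.T@(p-np.array([CX,CY,0])); n=-(Rc.T@M[:,0]); ax=Rc.T@M[:,2]
    c=q-h*n; r=c+93*ax; f=c-93*ax
    print(' cover c',c.round(1),'rear',r.round(1),'front',f.round(1),'pitch',round(float(np.arcsin(-ax[2])),3),'q',s['qpos'].round(2))
E
python3 - <<'E'
from h import *
cov(65,50,.2)
E
python3 -m handwheel '-1 0 4 0 0 0.07 0;-1 0 3 0 0 0.07 0;-1 0 0 0 -0.01 0.06 0;-1 0 0 0 0 0 0;-1 0 0 0 0 0 0'
python3 - <<'E'
from h import *
cov(65,50,.2)
E
```

```text
t 29.25 pos [518.3 303.3 190.3] jaw 0.175 F [ 0.3 -0.2 -2. ] w 15.2
 shift tool (now frame) [102.2   8.4  10. ]
 rotvec tool [-0.008  0.195  0.002]
 shift in target frame [98.3  8.1 29.7]
 cover c [-31.8  -8.1 170.3] rear [ 61.2  -8.8 169.9] front [-124.8   -7.4  170.7] pitch 0.005 q [-1.18  0.92  1.17  1.73 -0.92  1.16  0.44]
clock: 29.75
eef_pos: [513.4, 309.2, 189.2]
tool_rot: [3.139, 1.356, -2.96]
force: [0.3, 0.8, -2.0]
width: 14.8
t 29.75 pos [513.4 309.2 189.2] jaw 0.184 F [ 0.3  0.8 -2. ] w 14.8
 shift tool (now frame) [95.9  1.3 34.6]
 rotvec tool [ 0.001 -0.015 -0.   ]
 shift in target frame [96.4  1.4 33.1]
 cover c [-39.7  -1.4 169.6] rear [ 51.1  -1.3 149.8] front [-130.6   -1.5  189.5] pitch 0.215 q [-1.07  0.98  1.11  1.54 -0.84  1.41  0.36]
```

```bash
python3 -m handwheel '-1 25 0 7 0 0 0;-1 25 0 7 0 0 0;-1 20 0 5 0 0 0;-1 0 0 0 0 0 0;-1 0 0 0 0 0 0'
python3 - <<'E'
from h import *
cov(62,50,.2)
E
```

```text
clock: 30.25
eef_pos: [515.2, 310.3, 116.2]
tool_rot: [3.134, 1.361, -2.965]
force: [0.0, -0.9, -1.6]
width: 15.0
t 30.25 pos [515.2 310.3 116.2] jaw 0.184 F [ 0.  -0.9 -1.6] w 15.0
 shift tool (now frame) [25.8  0.5 13.9]
 rotvec tool [ 0.001 -0.009 -0.001]
 shift in target frame [25.9  0.6 13.7]
 cover c [-37.6  -0.6  96.7] rear [53.4 -0.5 77.3] front [-128.5   -0.6  116. ] pitch 0.209 q [-1.06  1.07  1.05  1.59 -0.92  1.31  0.41]
```

```bash
python3 -m handwheel '-1 12 0 6 0 0 0;-1 12 0 6 0 0 0;-1 3 0 1 0 0 0;-1 0 0 0 0 0 0;-1 0 0 0 0 0 0'
python3 - <<'E'
from h import *
cov(70,49,.2); im=snap('side','s2.png'); crop(im,180,180,320,320,5,'s2a.png'); snap('wrist','w19.png')
E
```

```text
clock: 30.75
eef_pos: [524.1, 312.3, 87.0]
tool_rot: [3.131, 1.365, -2.968]
force: [0.7, -0.6, -1.7]
width: 14.9
t 30.75 pos [524.1 312.3  87. ] jaw 0.185 F [ 0.7 -0.6 -1.7] w 14.9
 shift tool (now frame) [-1.6  0.2  7. ]
 rotvec tool [ 0.002 -0.006 -0.002]
 shift in target frame [-1.5  0.2  7. ]
 cover c [-28.4  -0.2  67.4] rear [62.6 -0.1 48.4] front [-119.5   -0.4   86.4] pitch 0.206 q [-1.04  1.11  1.03  1.58 -0.95  1.28  0.42]
```

View pics/s2a.png

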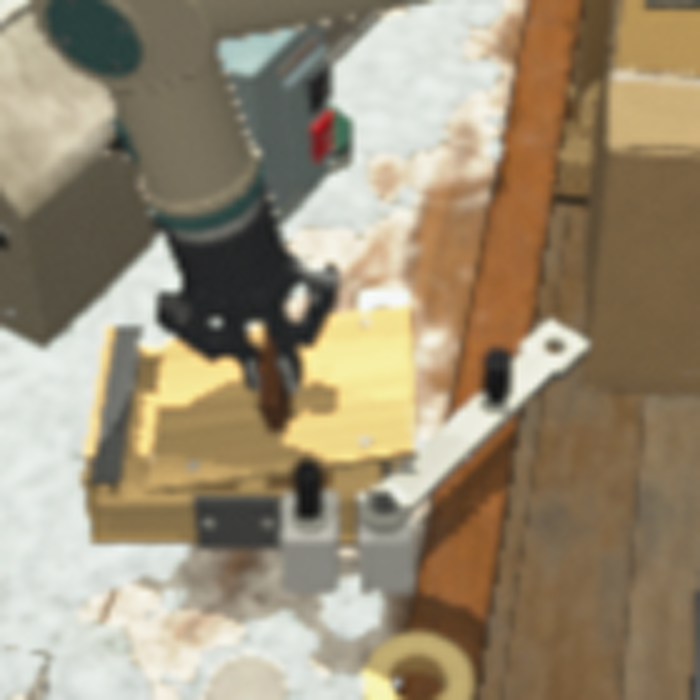

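View pics/w19.png

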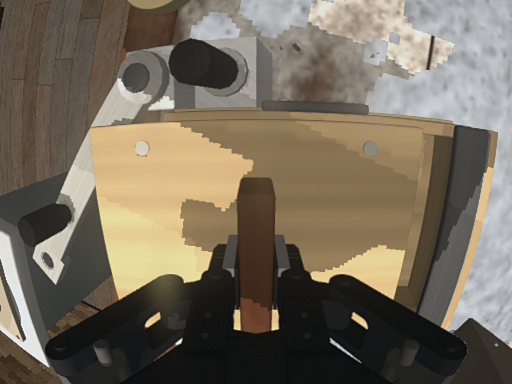

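```bash
python3 - <<'E'
from h import *
cov(92,48.5,.2)
E
python3 -m handwheel '-1 -2 0 10 0 -0.003 0;-1 -2 0 10 0 -0.003 0;-1 -1 0 6 0 0 0;-1 0 0 0 0 0 0'
python3 - <<'E'
from h import *
cov(93,48,.2)
E
```

```text
t 30.85 pos [524.1 312.3  87.2] jaw 0.185 F [ 0.4 -0.2 -2.4] w 14.7
 shift tool (now frame) [-5.3  0.2 28.7]
 rotvec tool [ 0.002 -0.005 -0.002]
 shift in target frame [-5.1  0.2 28.7]
 cover c [-28.4  -0.2  67.7] rear [62.6 -0.  48.7] front [-119.5   -0.3   86.6] pitch 0.205 q [-1.04  1.11  1.03  1.58 -0.95  1.28  0.42]
clock: 31.25
eef_pos: [553.5, 317.9, 88.0]
tool_rot: [3.128, 1.375, -2.971]
force: [-0.2, -0.3, -2.1]
width: 14.9
t 31.25 pos [553.5 317.9  88. ] jaw 0.185 F [-0.2 -0.3 -2.1] w 14.9
 shift tool (now frame) [1.8 0.1 0.6]
 rotvec tool [ 0.002  0.004 -0.002]
 shift in target frame [1.8 0.1 0.6]
 cover c [ 1.7 -0.1 68.4] rear [92.9  0.1 50.3] front [-89.5  -0.3  86.5] pitch 0.196 q [-1.    1.13  1.03  1.49 -0.95  1.3   0.39]
```

```bash
python3 -m handwheel '-1 3 0 0 0 0 0;-1 5 0 0 0 -0.05 0;-1 5 0 0 0 -0.05 0;-1 0 0 0 0 0 0'
python3 - <<'E'
from h import *
cov(92,46.5,.05)
E
```

```text
clock: 31.65
eef_pos: [552.0, 316.8, 75.7]
tool_rot: [3.113, 1.478, -2.986]
force: [0.2, 0.2, -0.1]
width: 15.2
t 31.65 pos [552.  316.8  75.7] jaw 0.184 F [ 0.2  0.2 -0.1] w 15.2
 shift tool (now frame) [ 4.9  1.  -3.3]
 rotvec tool [ 0.001 -0.042 -0.003]
 shift in target frame [ 4.8  1.  -3.5]
 cover c [ 2.  -0.9 55.8] rear [94.6 -0.8 47.2] front [-90.6  -1.   64.4] pitch 0.092 q [-1.05  1.1   1.02  1.61 -1.01  1.15  0.46]
```

```bash
python3 -m handwheel '-1 4 0 -3 0 -0.04 0;-1 2 0 0 0 -0.02 0;-1 0 0 0 0 0 0'
python3 - <<'E'
from h import *
cov(93,45.5,0)
E
```

```text
clock: 31.95
eef_pos: [548.6, 316.2, 70.4]
tool_rot: [3.058, 1.538, -3.041]
force: [0.0, -0.3, -1.2]
width: 15.0
t 31.95 pos [548.6 316.2  70.4] jaw 0.184 F [ 0.  -0.3 -1.2] w 15.0
 shift tool (now frame) [ 4.9  0.9 -0.3]
 rotvec tool [ 0.001 -0.033 -0.003]
 shift in target frame [ 4.9  0.9 -0.5]
 cover c [-0.2 -0.8 50.4] rear [92.8 -0.7 47.3] front [-93.1  -0.9  53.4] pitch 0.033 q [-1.07  1.08  1.    1.68 -1.04  1.05  0.49]
```

```bash
python3 -m handwheel '-1 3 0 0 0 -0.02 0;-1 2 0 0 0 -0.01 0;-1 0 0 0 0 0 0'
python3 - <<'E'
from h import *
cov(93,45.,0)
E
```

```text
clock: 32.25
eef_pos: [549.1, 316.3, 67.9]
tool_rot: [2.375, 1.565, 2.559]
force: [-0.1, -0.3, -1.2]
width: 14.6
t 32.25 pos [549.1 316.3  67.9] jaw 0.184 F [-0.1 -0.3 -1.2] w 14.6
 shift tool (now frame) [ 2.9  0.9 -1. ]
 rotvec tool [ 0.001 -0.004 -0.004]
 shift in target frame [ 2.9  0.9 -1. ]
 cover c [ 0.9 -0.8 47.9] rear [93.9 -0.7 47.5] front [-92.1  -0.9  48.3] pitch 0.004 q [-1.07  1.06  0.98  1.71 -1.05  0.99  0.5 ]
```

```bash
python3 -m handwheel '-1 2 0 -1 0 0 0;-1 2 0 0 0 0 0;-1 0 0 0 0 0 0'
python3 - <<'E'
from h import *
cov(93,45.,0)
E
```

```text
clock: 32.55
eef_pos: [549.2, 316.4, 67.8]
tool_rot: [2.199, 1.562, 2.384]
force: [-0.5, -0.7, -1.6]
width: 14.8
t 32.55 pos [549.2 316.4  67.8] jaw 0.185 F [-0.5 -0.7 -1.6] w 14.8
 shift tool (now frame) [ 2.8  0.8 -1.1]
 rotvec tool [ 0.002 -0.005 -0.007]
 shift in target frame [ 2.8  0.8 -1.1]
 cover c [ 1.  -0.7 47.8] rear [94.  -0.5 47.3] front [-92.   -0.8  48.2] pitch 0.005 q [-1.07  1.06  0.97  1.71 -1.05  0.99  0.5 ]
```

```bash
python3 -m handwheel '0 0 0 0 0 0 0;0 0 0 0 0 0 0;0 0 0 0 0 0 0;0 -8 0 0 0 0 0;0 -20 0 0 0 0 0;0 -30 0 0 0 0 0;0 -30 0 0 0 0 0;0 0 0 0 0 0 0;0 0 0 0 0 0 0'
python3 - <<'E'
from h import *
im=snap('wrist','w20.png'); c=camera_params('wrist');go(); print(pose()[2]['qpos'].round(2))
# expected cover corners seated centre 0
for P in [(93,68,53),(93,-68,53),(-93,68,53),(-93,-68,53),(0,40,87),(0,-40,87)]:
    u=proj('wrist',cw(*P),c)[0]; cv2.circle(im,tuple(int(v) for v in u.round()),2,(0,0,255),-1)
cv2.imwrite('pics/w20m.png',cv2.resize(im,None,fx=1.5,fy=1.5))
E
```

```text
clock: 33.45
eef_pos: [551.6, 315.3, 163.7]
tool_rot: [2.072, 1.564, 2.256]
force: [-0.8, 0.5, -1.3]
width: 43.0
t 33.5 pos [552.1 315.2 164. ] jaw 0.184 F [ 0.4 -0.4  0.7] w 42.7
[-1.11  0.95  1.07  1.65 -0.92  1.13  0.41]
```

View pics/w20m.png

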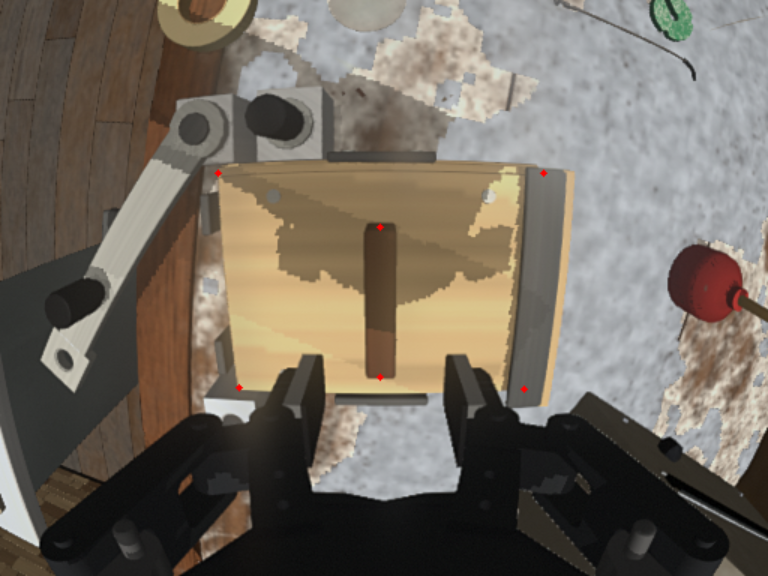

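Run:
```python
from h import *
b=.712; K=cw(-100-120*np.sin(b),94-120*np.cos(b),160); print(K); go(K,.183)
```

```text
[372.00320078 287.63491456 160.        ]
t 33.5 pos [552.1 315.2 164. ] jaw 0.184 F [ 0.4 -0.4  0.7] w 42.7
 shift tool (now frame) [   4.4    5.7 -182.1]
 rotvec tool [ 0.001 -0.002 -0.006]
 shift in target frame [   4.     5.7 -182.1]
```

```bash
python3 -m handwheel '0 0 1 -30 0 0 0;0 0 1 -35 0 0 0;0 0 1 -35 0 0 0;0 0 1 -30 0 0 0;0 0 0 0 0 0 0;0 0 0 0 0 0 0'
python3 - <<'E'
from h import *
go([372,287.6,160],.183); print(pose()[2]['qpos'].round(2))
c=camera_params('wrist');im=snap('wrist','w21.png')
E
```

```text
clock: 34.1
eef_pos: [417.2, 293.0, 161.5]
tool_rot: [2.726, 1.563, 2.909]
force: [0.8, 0.7, 0.6]
width: 42.5
t 34.1 pos [417.2 293.  161.5] jaw 0.183 F [0.8 0.7 0.6] w 42.5
 shift tool (now frame) [  1.8   2.9 -45.4]
 rotvec tool [-0.    -0.007 -0.003]
 shift in target frame [  1.5   3.  -45.5]
[-1.31  0.83  1.11  2.   -0.95  0.97  0.48]
```

View pics/w21.png

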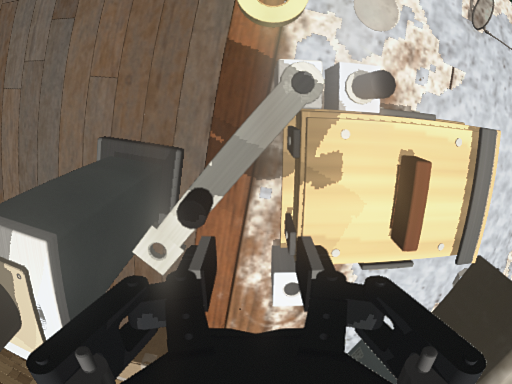

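Run:
```python
from h import *
im=cv2.imread('pics/w21.png'); crop(im,100,50,330,320,2.6,'w21a.png')
print(back('wrist',[[196,205]],111), back('wrist',[[157,251]],69), back('wrist',[[303,82]],69), cw(-100,94,69))
```

```text
[[373.98182298 295.47881265 111.        ]] [[336.40181249 229.03366073  69.        ]] [[432.82057702 391.38793718  69.        ]] [432.56363456 391.23237525  69.        ]
```

View pics/w21a.png

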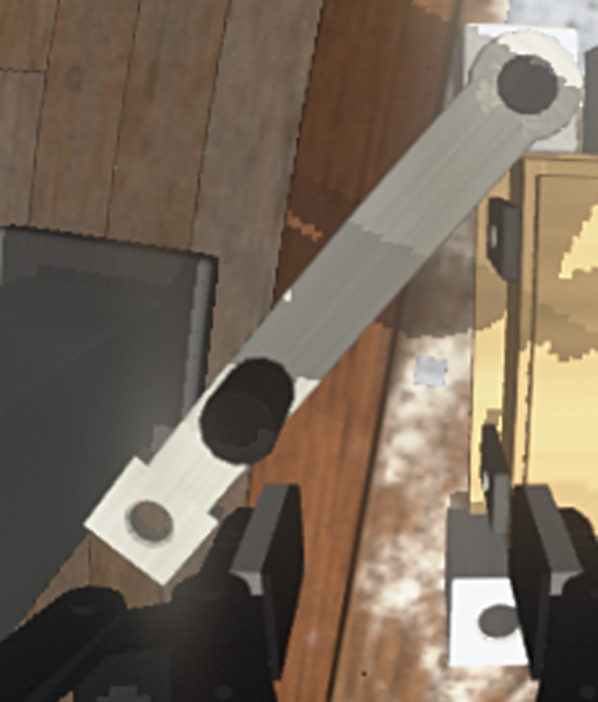

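Run:
```python
from h import *
print(back('wrist',[[100+240/2.6,50+420/2.6]],111),back('wrist',[[100+253/2.6,50+400/2.6]],77), back('wrist',[[100+150/2.6,50+521/2.6]],69))
P=cw(-100,94,69); h=back('wrist',[[100+150/2.6,50+521/2.6]],69)[0]; d=(h-P)[:2]; print(np.linalg.norm(d), P[:2]+d/np.linalg.norm(d)*120)
d0=cw(-100,-94,0)-cw(-100,94,0); print('b',np.arctan2(d0[1],d0[0])-np.arctan2(d[1],d[0]))
```

```text
[[372.00793373 290.33792913 111.        ]] [[369.53096351 283.80246718  77.        ]] [[337.03199766 229.82549063  69.        ]]
187.55926011241755 [371.44270445 287.96460727]
b 0.717418938329299
```

```bash
python3 -m handwheel '0 0 2 -25 0 0 0;0 0 1 -20 0 0 0;0 0 0 0 0 0 0;0 0 0 0 0 0 0;0 0 0 0 0 0 0'
python3 - <<'E'
from h import *
go([371.5,288,90],.183); print(pose()[2]['qpos'].round(2))
E
```

```text
clock: 34.65
eef_pos: [378.2, 287.8, 161.6]
tool_rot: [2.915, 1.569, 3.096]
force: [1.0, -0.5, 0.2]
width: 42.6
t 34.65 pos [378.2 287.8 161.6] jaw 0.182 F [ 1.  -0.5  0.2] w 42.6
 shift tool (now frame) [71.6  1.4 -6.4]
 rotvec tool [-0.001 -0.002 -0.   ]
 shift in target frame [71.6  1.5 -6.5]
[-1.38  0.8   1.13  2.09 -0.96  0.92  0.49]
```

```bash
python3 -m handwheel '0 0 1 -5 0 0 0;0 15 0 -1 0 0 0;0 15 0 0 0 0 0;0 0 0 0 0 0 0;0 0 0 0 0 0 0'
python3 - <<'E'
from h import *
go([371.5,288,88],.183); print(pose()[2]['qpos'].round(2)); snap('wrist','w22.png')
E
```

```text
clock: 35.15
eef_pos: [375.9, 287.8, 131.5]
tool_rot: [-0.085, 1.568, 0.095]
force: [-0.2, -0.3, 0.6]
width: 42.9
t 35.15 pos [375.9 287.8 131.5] jaw 0.18 F [-0.2 -0.3  0.6] w 42.9
 shift tool (now frame) [43.5  1.  -4.5]
 rotvec tool [-0.003  0.003  0.   ]
 shift in target frame [43.5  1.  -4.3]
[-1.35  0.83  1.07  2.12 -1.03  0.85  0.54]
```

View pics/w22.png

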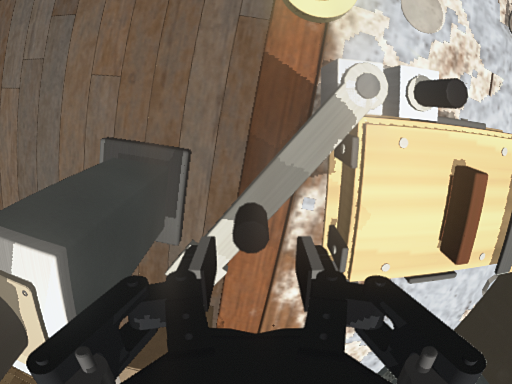

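```bash
python3 -m handwheel '0 0 0 0 -0.12 0 0;0 0 0 0 -0.12 0 0;0 0 0 0 -0.12 0 0;0 0 0 0 -0.12 0 0;0 0 0 0 0 0 0;0 0 0 0 0 0 0'
python3 - <<'E'
from h import *
go([371.5,288,88],.66); print(pose()[2]['qpos'].round(2))
E
```

```text
clock: 35.8
eef_pos: [378.6, 288.4, 135.0]
tool_rot: [-0.381, 1.562, 0.295]
force: [-0.4, -0.7, 0.2]
width: 42.6
t 35.8 pos [378.6 288.4 135. ] jaw 0.675 F [-0.4 -0.7  0.2] w 42.6
 shift tool (now frame) [47.   4.3 -6.2]
 rotvec tool [0.015 0.008 0.003]
 shift in target frame [47.   4.1 -5.9]
[-1.31  0.76  0.95  2.12 -0.94  0.76  0.94]
```

```bash
python3 -m handwheel '0 0 4 -5 -0.12 0 0;0 0 0 0 -0.12 0 0;0 0 0 0 -0.12 0 0;0 0 0 0 -0.12 0 0;0 0 0 0 0 0 0;0 0 0 0 0 0 0'
python3 - <<'E'
from h import *
go([371.5,288,88],1.15); print(pose()[2]['qpos'].round(2)); snap('wrist','w23.png')
E
```

```text
clock: 36.4
eef_pos: [373.1, 288.0, 135.8]
tool_rot: [-1.045, 1.56, 0.111]
force: [0.3, 0.2, -0.8]
width: 42.9
t 36.4 pos [373.1 288.  135.8] jaw 1.156 F [ 0.3  0.2 -0.8] w 42.9
 shift tool (now frame) [47.8  1.9 -0.9]
 rotvec tool [0.006 0.006 0.01 ]
 shift in target frame [47.8  1.4 -0.7]
[-1.26  0.7   0.83  2.13 -0.85  0.68  1.31]
```

View pics/w23.png

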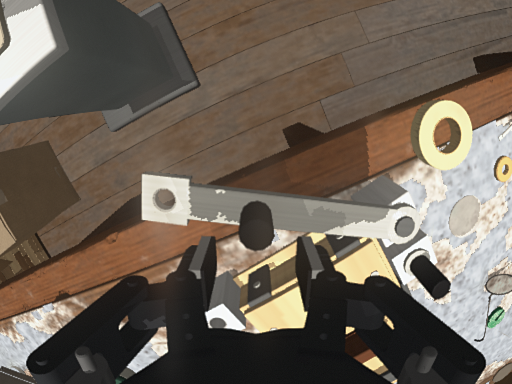

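```bash
python3 -m handwheel '0 15 1 0 0 0.005 0.01;0 20 1 0 0 0 0;0 14 0 0 0 0 0;0 0 0 0 0 0 0;0 0 0 0 0 0 0'
python3 - <<'E'
from h import *
go([371.5,288,86],1.15); print(pose()[2]['qpos'].round(2)); snap('wrist','w24.png')
E
```

```text
clock: 36.95
eef_pos: [372.6, 288.9, 85.6]
tool_rot: [-1.551, 1.569, -0.407]
force: [0.6, -0.3, -0.2]
width: 42.6
t 36.95 pos [372.6 288.9  85.6] jaw 1.144 F [ 0.6 -0.3 -0.2] w 42.6
 shift tool (now frame) [-0.4  0.6 -1.3]
 rotvec tool [-0.006  0.     0.002]
 shift in target frame [-0.4  0.6 -1.3]
[-1.18  0.77  0.72  2.15 -0.97  0.59  1.4 ]
```

View pics/w24.png

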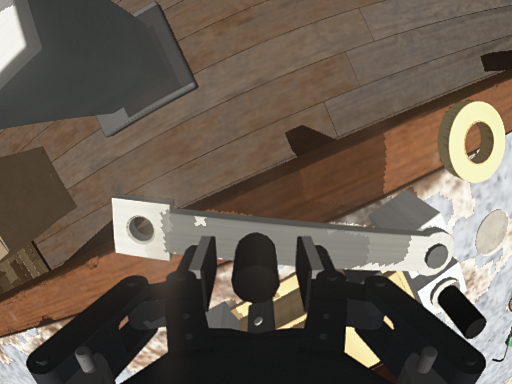

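```bash
python3 -m handwheel '-1 0 0 0 0 0 0;-1 0 0 0 0 0 0;-1 0 0 0 0 0 0;-1 0 0 0 0 0 0'
python3 - <<'E'
from h import *
p,M,s=pose(); go(); 
P=cw(-100,94,0); r=p-P; r[2]=0; print('r',np.linalg.norm(r))
prev=p
for b in (.6,.45,.3,.15,.0):
    K=cw(-100-120*np.sin(b),94-120*np.cos(b),86); print(b,K.round(1),(M.T@(K-prev)).round(1)); prev=K
E
```

```text
clock: 37.4
eef_pos: [372.7, 288.7, 86.7]
tool_rot: [-1.455, 1.567, -0.312]
force: [1.0, -1.0, -5.2]
width: 20.5
t 37.4 pos [372.7 288.7  86.7] jaw 1.143 F [ 1.  -1.  -5.2] w 20.5
r 118.7348938726621
0.6 [384.  281.5  86. ] [  0.7 -13.3  -1.9]
0.45 [400.9 275.5  86. ] [  0.1 -17.9   1.5]
0.3 [418.6 272.1  86. ] [  0.1 -17.5   4.2]
0.15 [436.5 271.3  86. ] [  0.1 -16.7   6.8]
0.0 [454.4 273.2  86. ] [  0.1 -15.5   9.2]
```

```bash
python3 -m handwheel '-1 0 -7 -1 0 0 0;-1 0 -7 -1 0 0 0;-1 0 -9 1 0 0 0;-1 0 -9 1 0 0 0;-1 0 -9 2 0 0 0;-1 0 -9 2 0 0 0;-1 0 0 0 0 0 0'
python3 - <<'E'
from h import *
p,M,s=pose(); go(); print(s['qpos'].round(2))
q=R.from_euler('z',CA).as_matrix().T@(p-[CX,CY,0])-[-100,94,0]; print('b',np.arctan2(-q[0],-q[1]),np.hypot(q[0],q[1]))
prev=p
for b in (.3,.15,.0):
    K=cw(-100-120*np.sin(b),94-120*np.cos(b),86); print(b,(M.T@(K-prev)).round(1)); prev=K
E
```

```text
clock: 38.1
eef_pos: [408.9, 274.1, 86.6]
tool_rot: [1.8, 1.546, 2.963]
force: [-0.7, 1.7, -3.9]
width: 19.9
t 38.1 pos [408.9 274.1  86.6] jaw 1.163 F [-0.7  1.7 -3.9] w 19.9
[-1.09  0.79  0.72  2.08 -0.92  0.66  1.44]
b 0.38235100120986815 119.4803951975581
0.3 [ 0.3 -9.7  1.9]
0.15 [ -0.4 -16.8   6.4]
0.0 [ -0.4 -15.6   8.9]
```

```bash
python3 -m handwheel '-1 0 -8 2 0 0 0;-1 0 -8 2 0 0 0;-1 0 -8 3 0 0 0;-1 0 -8 4 0 0 0;-1 0 -4 2 0 0 0;-1 0 0 0 0 0 0;-1 0 0 0 0 0 0'
python3 - <<'E'
from h import *
p,M,s=pose(); go(); print(s['qpos'].round(2))
q=R.from_euler('z',CA).as_matrix().T@(p-[CX,CY,0])-[-100,94,0]; print('b',np.arctan2(-q[0],-q[1]),np.hypot(q[0],q[1]))
K=cw(-100,94-120,86); print((M.T@(K-p)).round(1))
snap('wrist','w25.png')
E
```

```text
clock: 38.8
eef_pos: [440.7, 270.4, 86.4]
tool_rot: [1.848, 1.531, 3.018]
force: [-2.7, -0.4, 2.0]
width: 20.7
t 38.8 pos [440.7 270.4  86.4] jaw 1.17 F [-2.7 -0.4  2. ] w 20.7
[-1.04  0.82  0.73  2.   -0.88  0.72  1.44]
b 0.11546120815535654 121.08159863766022
[ -0.1 -11.5   7.9]
```

View pics/w25.png

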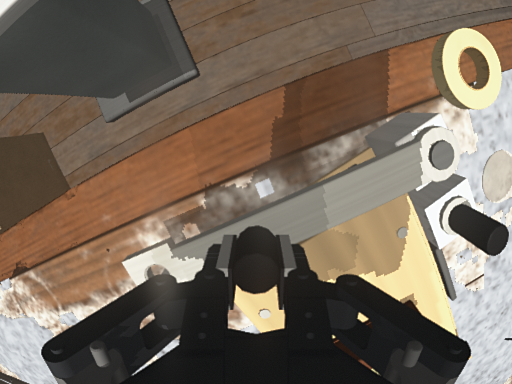

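```bash
python3 -m handwheel '-1 0 -6 4 0 0 0;-1 0 -5 3 0 0 0;-1 0 -1 1 0 0 0;-1 0 0 0 0 0 0;-1 0 0 0 0 0 0'
python3 - <<'E'
from h import *
p,M,s=pose(); go(); print(s['qpos'].round(2))
q=R.from_euler('z',CA).as_matrix().T@(p-[CX,CY,0])-[-100,94,0]; print('b',np.arctan2(-q[0],-q[1]),np.hypot(q[0],q[1]))
K=cw(-100,94-120,86); print((M.T@(K-p)).round(1))
E
```

```text
clock: 39.35
eef_pos: [451.9, 271.1, 86.4]
tool_rot: [1.921, 1.525, 3.093]
force: [-2.6, -1.6, 1.5]
width: 20.2
t 39.35 pos [451.9 271.1  86.4] jaw 1.172 F [-2.6 -1.6  1.5] w 20.2
[-1.03  0.83  0.74  1.97 -0.87  0.75  1.43]
b 0.023616173482918796 121.72048105303404
[ 0.3 -1.5  3. ]
```

```bash
python3 - <<'E'
from h import *
q=R.from_euler('z',CA).as_matrix().T@(np.array([372.7,288.7,0])-[CX,CY,0])-[-100,94,0]; print('b',np.arctan2(-q[0],-q[1]),np.hypot(q[0],q[1]))
E
python3 -m handwheel '-1 0 -2 3 0 0 0;-1 0 0 0 0 0 0;-1 0 0 0 0 0 0;0 0 0 0 0 0 0;0 0 0 0 0 0 0;0 -10 0 0 0 0 0;0 -25 0 0 0 0 0;0 -30 0 0 0 0 0;0 -30 0 0 0 0 0'
python3 - <<'E'
from h import *
go()
E
```

```text
b 0.7114606342473245 118.72886219135212
clock: 40.25
eef_pos: [460.4, 271.1, 183.1]
tool_rot: [2.032, 1.527, -3.087]
force: [-0.1, 1.1, -0.0]
width: 42.9
t 40.25 pos [460.4 271.1 183.1] jaw 1.165 F [-0.1  1.1 -0. ] w 42.9
```

```bash
python3 -m handwheel '0 -20 10 0 0 0 0;0 0 0 0 0 0 0;0 0 0 0 0 0 0;0 0 0 0 0 0 0'
python3 - <<'E'
from h import *
go();c=camera_params('wrist');im=snap('wrist','w26.png');go()
for P in [(-100,-94,69),(-100,94,69),(-50,94,62.5),(-50,94,106.5)]:
    u=proj('wrist',cw(*P),c)[0]; cv2.circle(im,tuple(int(v) for v in u.round()),1,(0,0,255),-1); print(u)
cv2.imwrite('pics/w26m.png',cv2.resize(im,None,fx=1.5,fy=1.5,interpolation=cv2.INTER_CUBIC))
E
```

```text
clock: 40.65
eef_pos: [456.4, 275.7, 210.0]
tool_rot: [1.891, 1.538, 3.052]
force: [-0.0, -0.2, 0.5]
width: 42.9
t 40.65 pos [456.4 275.7 210. ] jaw 1.162 F [-0.  -0.2  0.5] w 42.9
t 40.7 pos [456.3 275.5 209.8] jaw 1.162 F [ 0.1 -0.2 -0.7] w 42.6
[199.90410281 225.58816353]
[359.01325754 122.63251964]
[379.99659524 164.55776042]
[398.46238109 172.9730748 ]
```

View pics/w26m.png

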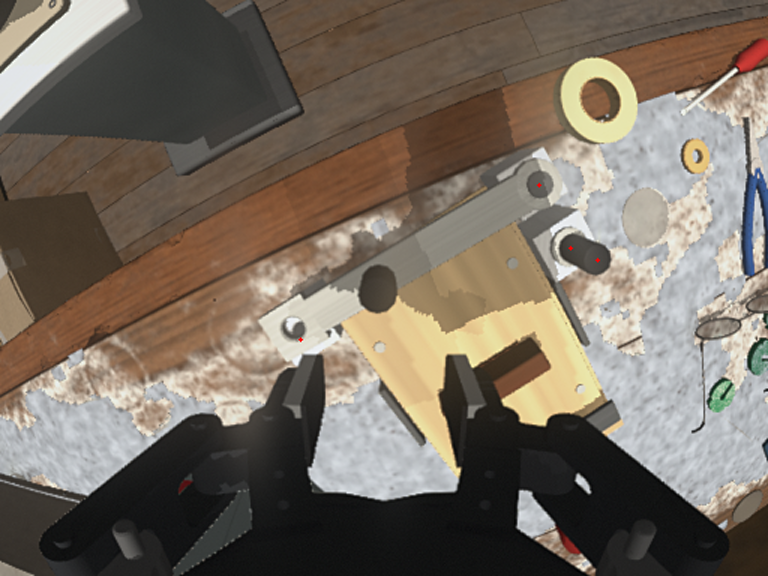

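Run:
```python
from h import *
im=cv2.imread('pics/w26.png'); crop(im,160,170,270,260,7,'w26a.png')
```

```text
(no output)
```

View pics/w26a.png

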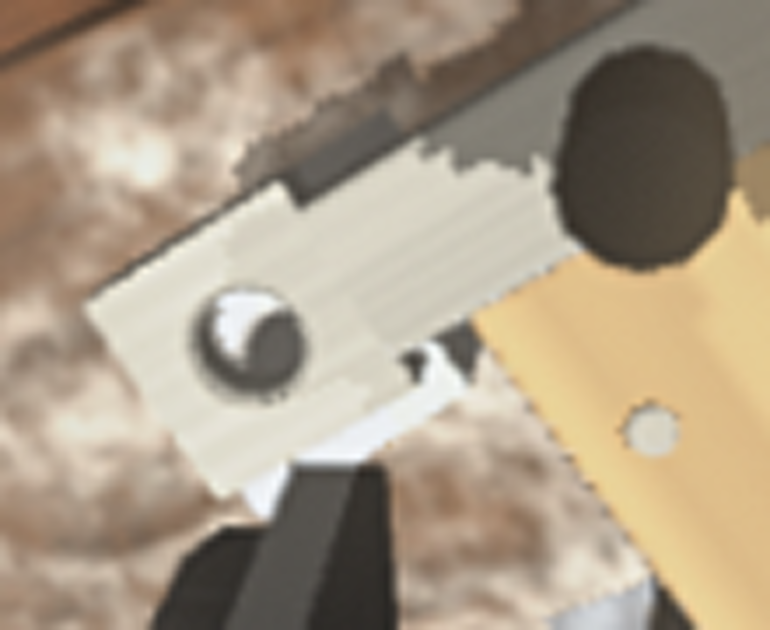

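```bash
cat >> h.py <<'E'
def barang(u,v):
    h=back('wrist',[[u,v]],69)[0]; P=cw(-100,94,69); d=(h-P)[:2]; d0=(cw(-100,-94,0)-P)[:2]
    b=np.arctan2(d0[1],d0[0])-np.arctan2(d[1],d[0]); print('hole',h.round(1),'want',cw(-100,-94,69).round(1),'r',np.linalg.norm(d).round(1),'b',round(float(b),4)); return b
E
python3 - <<'E'
from h import *
b=barang(160+250.5/7-.43,170+343.5/7-.43)
K=cw(-100-120*np.sin(b),94-120*np.cos(b),86);print(K); go(K)
E
```

```text
hole [458.  205.3  69. ] want [466.8 206.4  69. ] r 187.7 b 0.047
[448.8295577  272.33990389  86.        ]
t 40.7 pos [456.3 275.5 209.8] jaw 1.162 F [ 0.1 -0.2 -0.7] w 42.6
 shift tool (now frame) [124.    1.7  -4.6]
```

```bash
python3 -m handwheel '0 20 1 -3 0 0 0;0 30 0 -2 0 0.02 0.02;0 30 0 0 0 0 0;0 0 0 0 0 0 0;0 0 0 0 0 0 0'
python3 - <<'E'
from h import *
go([448.8,272.3,86],1.16)
E
```

```text
clock: 41.2
eef_pos: [450.1, 269.6, 125.3]
tool_rot: [2.158, 1.508, -2.966]
force: [0.7, 0.5, 0.9]
width: 42.5
t 41.2 pos [450.1 269.6 125.3] jaw 1.16 F [0.7 0.5 0.9] w 42.5
 shift tool (now frame) [39.2  0.2  3.3]
 rotvec tool [-0.001 -0.035 -0.053]
 shift in target frame [39.3  2.3  1.9]
```

```bash
python3 -m handwheel '0 0 2 2 0 -0.035 -0.053;0 15 0 0 0 0 0;0 15 0 0 0 0 0;0 0 0 0 0 0 0;0 0 0 0 0 0 0'
python3 - <<'E'
from h import *
go([448.8,272.3,86],1.16)
E
```

```text
clock: 41.7
eef_pos: [452.6, 272.8, 95.9]
tool_rot: [-0.799, 1.565, 0.359]
force: [0.3, -0.2, 0.1]
width: 42.8
t 41.7 pos [452.6 272.8  95.9] jaw 1.159 F [ 0.3 -0.2  0.1] w 42.8
 shift tool (now frame) [ 9.8  3.3 -2. ]
 rotvec tool [-0.001  0.004  0.004]
 shift in target frame [ 9.9  3.3 -1.9]
```

```bash
python3 -m handwheel '0 7 3 -2 0 0 0;0 4 1 0 0 0 0;0 0 0 0 0 0 0;-1 0 0 0 0 0 0;-1 0 0 0 0 0 0;-1 0 0 0 0 0 0;-1 0 0 0 0 0 0'
python3 - <<'E'
from h import *
go([448.8,272.3,86],1.16); p,M,s=pose(); print((M.T@(cw(-100,-26,0)-cw(-100-120*np.sin(.047),94-120*np.cos(.047),0))).round(1))
E
```

```text
clock: 42.4
eef_pos: [448.9, 273.4, 84.5]
tool_rot: [-0.638, 1.564, 0.522]
force: [0.7, 0.3, -1.3]
width: 20.6
t 42.4 pos [448.9 273.4  84.5] jaw 1.16 F [ 0.7  0.3 -1.3] w 20.6
 shift tool (now frame) [-1.5 -0.4 -1.1]
 rotvec tool [-0.     0.005  0.004]
 shift in target frame [-1.5 -0.4 -1.1]
[ 0.  -4.7  3. ]
```

```bash
python3 -m handwheel '-1 0 -4 3 0 0 0;-1 0 -1 0 0 0 0;-1 0 0 0 0 0 0;-1 0 0 0 0 0 0'
python3 - <<'E'
from h import *
go([454.4,274.3,84.5],1.16)
E
```

```text
clock: 42.8
eef_pos: [451.4, 273.8, 84.6]
tool_rot: [0.999, 1.568, 2.164]
force: [-2.1, -0.3, 1.7]
width: 20.2
t 42.8 pos [451.4 273.8  84.6] jaw 1.165 F [-2.1 -0.3  1.7] w 20.2
 shift tool (now frame) [ 0.  -2.6  1.6]
 rotvec tool [ 0.005  0.002 -0.003]
 shift in target frame [ 0.1 -2.6  1.6]
```

```bash
python3 -m handwheel '-1 0 -5 3 0 0 0;-1 0 0 0 0 0 0;-1 0 0 0 0 0 0'
python3 - <<'E'
from h import *
go([454.4,274.3,84.5],1.16)
E
```

```text
clock: 43.1
eef_pos: [455.4, 274.4, 84.5]
tool_rot: [1.584, 1.565, 2.75]
force: [-4.5, 0.7, 3.2]
width: 20.8
t 43.1 pos [455.4 274.4  84.5] jaw 1.166 F [-4.5  0.7  3.2] w 20.8
 shift tool (now frame) [-0.   0.9 -0.4]
 rotvec tool [ 0.006 -0.    -0.006]
 shift in target frame [-0.   0.9 -0.5]
```

```bash
python3 -m handwheel '0 0 0 0 0 0 0;0 0 0 0 0 0 0;0 -10 0 0 0 0 0;0 -25 0 0 0 0 0;0 -30 0 0 0 0 0;0 -30 0 0 0 0 0;0 -20 10 0 0 0 0;0 0 0 0 0 0 0;0 0 0 0 0 0 0;0 0 0 0 0 0 0'
python3 - <<'E'
from h import *
go();c=camera_params('wrist');im=snap('wrist','w27.png');go()
u=proj('wrist',cw(-100,-94,69),c)[0];print(u)
x,y=int(u[0])-55,int(u[1])-50; print(x,y)
cv2.circle(im,tuple(int(v) for v in u.round()),0,(0,0,255),-1)
crop(im,x,y,x+110,y+90,7,'w27a.png')
E
```

```text
clock: 44.1
eef_pos: [452.8, 276.2, 207.6]
tool_rot: [-0.846, 1.562, 0.307]
force: [-1.1, 0.7, -0.1]
width: 42.6
t 44.1 pos [452.8 276.2 207.6] jaw 1.153 F [-1.1  0.7 -0.1] w 42.6
t 44.15 pos [452.7 276.1 207.4] jaw 1.153 F [ 0.3 -0.1  0.9] w 42.8
[198.49155191 225.08790123]
143 175
```

View pics/w27a.png

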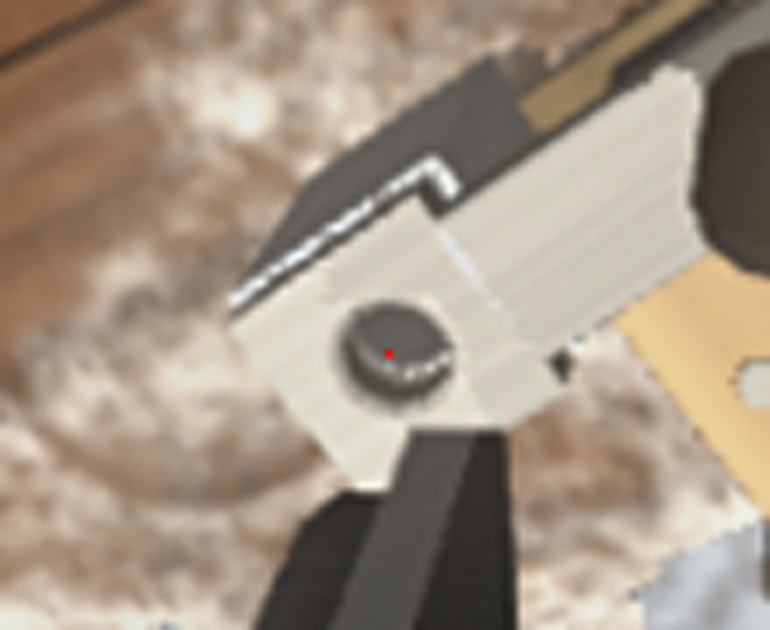

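Run:
```python
from h import *
b=barang(143+398/7-.43,175+354/7-.43)
im=cv2.imread('pics/w27.png'); big=cv2.resize(im[175:265,143:253],None,fx=7,fy=7,interpolation=cv2.INTER_CUBIC)
t=np.linspace(0,2*np.pi,60)
def dc(P,col):
    Q=np.array([P+[8*np.cos(k),8*np.sin(k),0] for k in t]); u=proj('wrist',Q); u=((u-[143,175]+.5)*7-.5).round().astype(int); cv2.polylines(big,[u.reshape(-1,1,2)],True,col,1)
dc(cw(-100,-94,57.5),(0,0,255)); dc(cw(-100-188*np.sin(b),94-188*np.cos(b),69),(0,255,0))
cv2.imwrite('pics/w27c.png',big[200:520,200:620]); cv2.imwrite('pics/w27c.png',cv2.resize(big[250:450,280:520],None,fx=3,fy=3))
```

```text
hole [467.  207.1  69. ] want [466.8 206.4  69. ] r 187.3 b -0.0018
```

View pics/w27c.png

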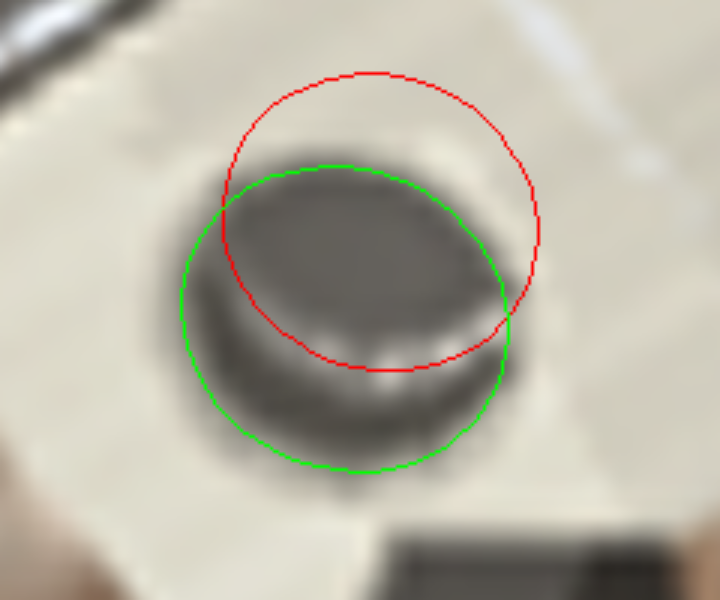

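Run:
```python
from h import *
print(cw(-50,94,78)); go(np.r_[cw(-50,94,150)],1.1)
```

```text
[481.72874344 400.33138997  78.        ]
t 44.15 pos [452.7 276.1 207.4] jaw 1.153 F [ 0.3 -0.1  0.9] w 42.8
 shift tool (now frame) [ 57.9  24.3 125. ]
 rotvec tool [0.053 0.006 0.007]
 shift in target frame [ 57.4  30.5 123.9]
```

```bash
python3 -m handwheel '0 0 8 38 0 0 0;0 0 8 40 0 0 0;0 0 6 38 0 0 0;0 20 2 4 0 0 0;0 20 0 0 0 0 0;0 0 0 0 0 0 0;0 0 0 0 0 0 0;0 0 0 0 0 0 0'
python3 - <<'E'
from h import *
go(np.r_[cw(-50,94,78)],1.15); print(pose()[2]['qpos'].round(2));c=camera_params('wrist');im=snap('wrist','w28.png')
for P in [(-50,94,62.5),(-50,94,106.5)]:
    u=proj('wrist',cw(*P),c)[0]; cv2.circle(im,tuple(int(v) for v in u.round()),1,(0,0,255),-1); print(u)
crop(im,150,80,400,300,3,'w28a.png')
E
```

```text
clock: 44.95
eef_pos: [480.6, 394.5, 159.5]
tool_rot: [-2.414, 1.565, -1.269]
force: [0.4, -1.1, 1.0]
width: 42.8
t 44.95 pos [480.6 394.5 159.5] jaw 1.145 F [ 0.4 -1.1  1. ] w 42.8
 shift tool (now frame) [81.5  1.7  6.1]
 rotvec tool [-0.005 -0.004  0.004]
 shift in target frame [81.5  1.3  5.8]
[-1.22  0.85  0.88  1.69 -0.76  0.98  1.09]
[264.83186024 198.17738936]
[266.39560521 218.06981649]
```

View pics/w28a.png

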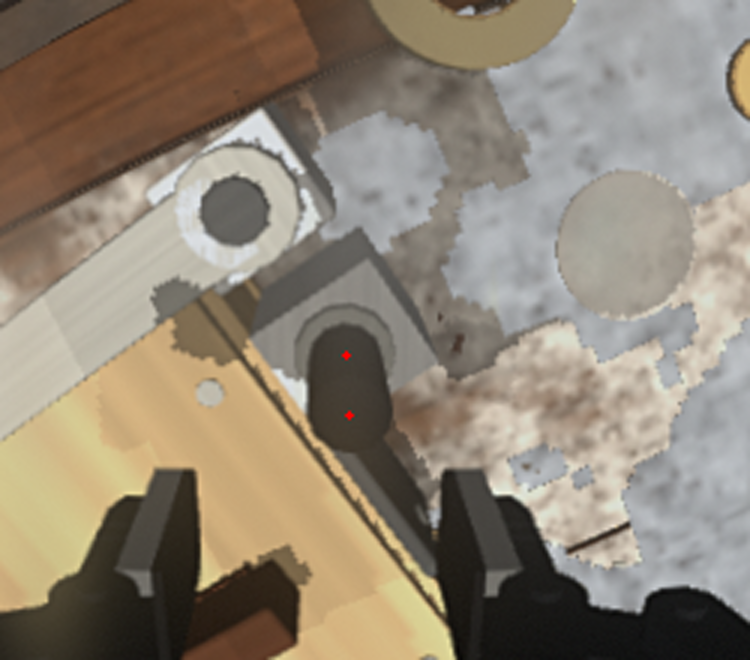

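```bash
python3 -m handwheel '0 20 2 6 0 0 0;0 25 0 0 0 0 0;0 20 0 0 0 0 0;0 0 0 0 0 0 0;0 0 0 0 0 0 0'
python3 - <<'E'
from h import *
go(np.r_[cw(-50,94,77)],1.15)
E
```

```text
clock: 45.5
eef_pos: [483.6, 401.6, 93.9]
tool_rot: [-1.304, 1.565, -0.161]
force: [0.6, -0.7, 1.1]
width: 42.7
t 45.5 pos [483.6 401.6  93.9] jaw 1.143 F [ 0.6 -0.7  1.1] w 42.7
 shift tool (now frame) [16.9  1.2 -2. ]
 rotvec tool [-0.007  0.002  0.006]
 shift in target frame [16.9  1.1 -1.9]
```

```bash
python3 -m handwheel '0 9 1 -2 0 0 0.004;0 8 1 0 0 0 0;0 0 0 0 0 0 0;0 0 0 0 0 0 0'
python3 - <<'E'
from h import *
go(np.r_[cw(-50,94,77)],1.15)
E
```

```text
clock: 45.9
eef_pos: [481.9, 401.3, 77.7]
tool_rot: [-0.578, 1.565, 0.565]
force: [-0.5, 0.2, 0.2]
width: 42.8
t 45.9 pos [481.9 401.3  77.7] jaw 1.143 F [-0.5  0.2  0.2] w 42.8
 shift tool (now frame) [ 0.7 -0.2 -1. ]
 rotvec tool [-0.007  0.005  0.003]
 shift in target frame [ 0.7 -0.2 -1. ]
```

```bash
python3 -m handwheel '-1 0 0 -1 0 0.004 0;-1 0 0 0 0 0 0;-1 0 0 0 0 0 0;-1 0 0 0 0 0 0;-1 0 0 0 0 0 0'
python3 - <<'E'
from h import *
go(np.r_[cw(-50,94,77)],1.15);c=camera_params('wrist');im=snap('wrist','w29.png'); p,M,s=pose()
crop(im,150,150,370,340,3.4,'w29a.png')
E
python3 -m handwheel '-1 -8 0 0 0 0 0;-1 -15 0 0 0 0 0;-1 -20 0 0 0 0 0;-1 -30 0 0 0 0 0;-1 -35 0 0 0 0 0;-1 -30 0 0 0 0 0;-1 0 0 0 0 0 0;-1 0 0 0 0 0 0'
python3 - <<'E'
from h import *
go(np.r_[cw(-100,-94,200)],.9);im=snap('wrist','w30.png')
E
```

```text
clock: 46.4
eef_pos: [481.9, 400.7, 78.6]
tool_rot: [-1.127, 1.567, 0.016]
force: [0.2, -0.1, -1.0]
width: 18.4
t 46.4 pos [481.9 400.7  78.6] jaw 1.144 F [ 0.2 -0.1 -1. ] w 18.4
 shift tool (now frame) [ 1.6 -0.  -0.4]
 rotvec tool [-0.006  0.002  0.004]
 shift in target frame [ 1.6 -0.  -0.4]
clock: 47.25
eef_pos: [482.4, 399.9, 228.8]
tool_rot: [-0.922, 1.563, 0.219]
force: [0.2, 0.1, -1.5]
width: 18.5
t 47.25 pos [482.4 399.9 228.8] jaw 1.141 F [ 0.2  0.1 -1.5] w 18.5
 shift tool (now frame) [  28.4  -66.3 -182.6]
 rotvec tool [0.241 0.006 0.006]
 shift in target frame [  28.8 -108.1 -161.3]
```

View pics/w30.png

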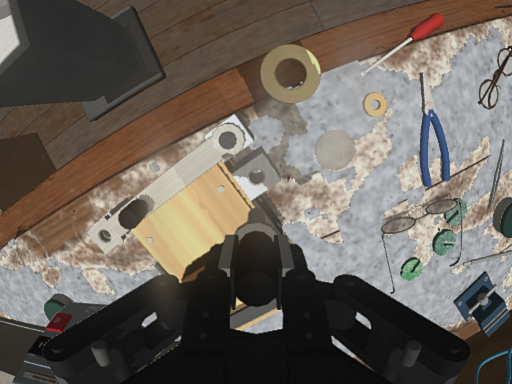

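View pics/w29a.png

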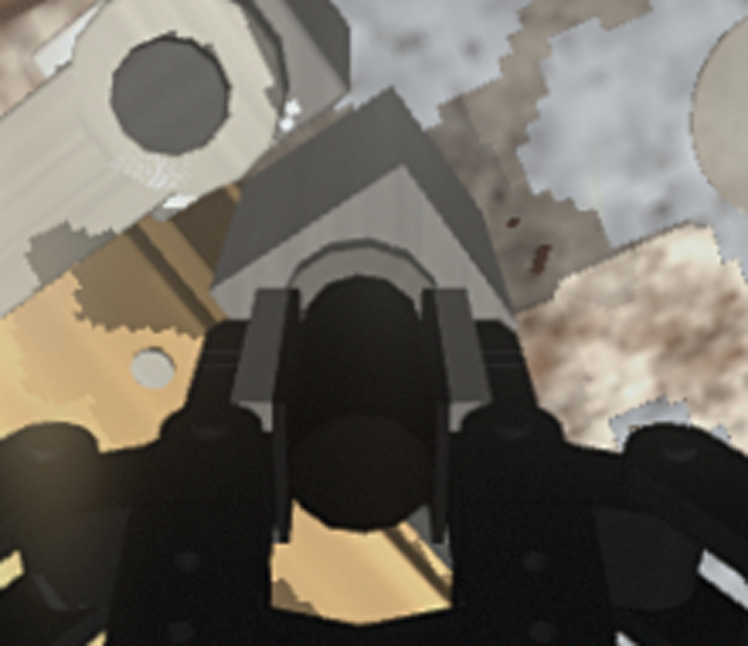

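```bash
python3 -m handwheel '-1 0 -12 -35 0 0 0;-1 0 -13 -37 0 0 0;-1 0 -13 -37 0 0 0;-1 0 -13 -37 0 0 0;-1 0 -12 -30 0 0 0;-1 0 0 0 0 0 0;-1 0 0 0 0 0 0;-1 0 0 0 0 0 0'
python3 - <<'E'
from h import *
go(np.r_[cw(-100,-94,165)],1.14);im=snap('wrist','w31.png'); print(pose()[2]['qpos'].round(2)); p,M,s=pose()
# pin top: top height = TCP +27.9
print('pred pin top px if centred',proj('wrist',p-M[:,0]*27.9), 'tip',proj('wrist',p+M[:,0]*71.1))
crop(im,180,160,330,330,4,'w31a.png')
E
```

```text
clock: 48.1
eef_pos: [461.3, 207.6, 221.9]
tool_rot: [-3.109, 1.566, -1.965]
force: [-0.0, -0.0, 0.0]
width: 18.8
t 48.1 pos [461.3 207.6 221.9] jaw 1.144 F [-0. -0.  0.] w 18.8
 shift tool (now frame) [56.9 -5.5  1.4]
 rotvec tool [ 0.004 -0.004  0.   ]
 shift in target frame [56.9 -5.5  1.2]
[-1.09  0.63  0.96  1.95 -0.64  0.91  1.34]
pred pin top px if centred [[258.51236624 289.29851264]] tip [[257.44461362 211.06076809]]
```

View pics/w31.png

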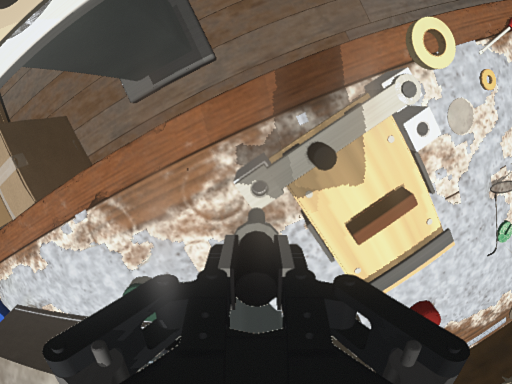

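View pics/w31a.png

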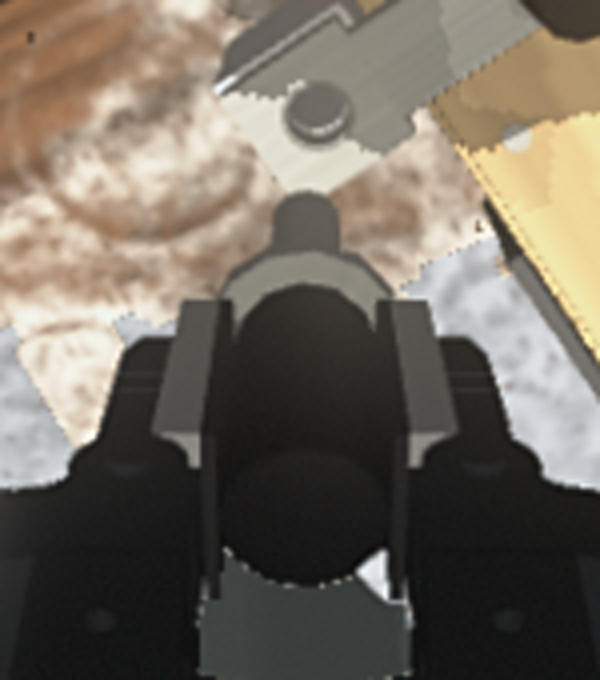

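```bash
python3 -m handwheel '-1 20 -2 1 0 0 0;-1 25 -1 0 0 0 0;-1 18 0 0 0 0 0;-1 0 0 0 0 0 0;-1 0 0 0 0 0 0'
python3 - <<'E'
from h import *
go([466.9,206.7,150],1.14)
E
```

```text
clock: 48.65
eef_pos: [465.2, 214.0, 155.8]
tool_rot: [-2.99, 1.567, -1.835]
force: [0.6, 0.5, -0.7]
width: 18.8
t 48.65 pos [465.2 214.  155.8] jaw 1.156 F [ 0.6  0.5 -0.7] w 18.8
 shift tool (now frame) [ 5.8 -4.5 -6. ]
 rotvec tool [ 0.016 -0.003  0.001]
 shift in target frame [ 5.8 -4.6 -5.9]
```

```bash
python3 -m handwheel '-1 0 -4 -5 0 0 0;-1 0 -1 -2 0 0 0;-1 0 0 0 0 0 0;-1 0 0 0 0 0 0'
python3 - <<'E'
from h import *
go([466.9,206.7,150],1.14)
E
```

```text
clock: 49.05
eef_pos: [468.7, 205.9, 158.2]
tool_rot: [-1.691, 1.567, -0.533]
force: [-0.1, -0.4, -0.3]
width: 18.4
t 49.05 pos [468.7 205.9 158.2] jaw 1.157 F [-0.1 -0.4 -0.3] w 18.4
 shift tool (now frame) [8.2 2.  0. ]
 rotvec tool [ 0.017 -0.     0.004]
 shift in target frame [ 8.2  1.9 -0. ]
```

```bash
python3 -m handwheel '-1 5 3 0 0 0 0;-1 2 1 0 0 0 0;-1 0 0 0 0 0 0;-1 0 0 0 0 0 0'
python3 - <<'E'
from h import *
go([466.9,206.7,150],1.155); im=snap('wrist','w32.png'); crop(im,180,110,330,260,4,'w32a.png')
E
```

```text
clock: 49.45
eef_pos: [464.6, 208.1, 151.0]
tool_rot: [-1.399, 1.567, -0.242]
force: [-0.8, 0.7, -1.3]
width: 18.6
t 49.45 pos [464.6 208.1 151. ] jaw 1.158 F [-0.8  0.7 -1.3] w 18.6
 shift tool (now frame) [ 1.  -2.6 -0.3]
 rotvec tool [0.003 0.001 0.003]
 shift in target frame [ 1.  -2.6 -0.3]
```

View pics/w32a.png

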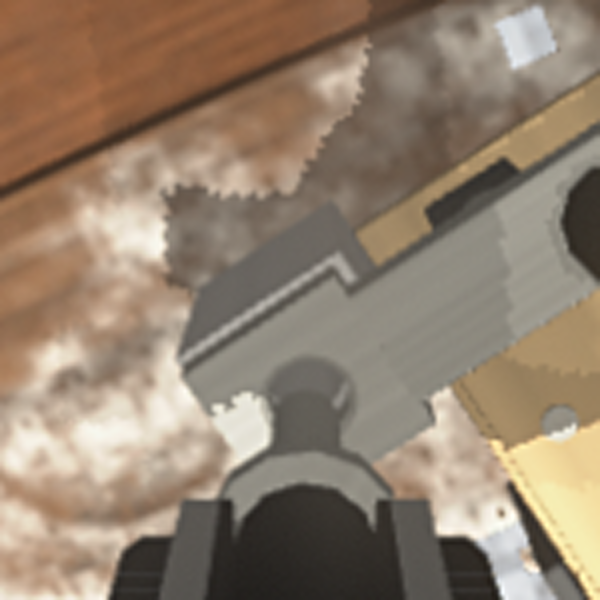

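```bash
python3 -m handwheel '-1 0 -3 0 0 0 0;-1 0 0 0 0 0 0;-1 0 0 0 0 0 0'
python3 - <<'E'
from h import *
go([466.9,206.7,142],1.155)
E
```

```text
clock: 49.8
eef_pos: [467.9, 206.7, 151.1]
tool_rot: [-1.408, 1.567, -0.25]
force: [0.0, -0.5, -1.0]
width: 18.6
t 49.8 pos [467.9 206.7 151.1] jaw 1.158 F [ 0.  -0.5 -1. ] w 18.6
 shift tool (now frame) [ 9.1  1.  -0.4]
 rotvec tool [0.003 0.001 0.004]
 shift in target frame [ 9.1  1.  -0.4]
```

```bash
python3 -m handwheel '-1 5 1 0 0 0 0;-1 5 0 0 0 0 0;-1 0 0 0 0 0 0;-1 0 0 0 0 0 0'
python3 - <<'E'
from h import *
go([466.9,206.7,132],1.155); im=snap('wrist','w33.png'); crop(im,180,110,330,260,4,'w33a.png')
E
```

```text
clock: 50.2
eef_pos: [466.8, 207.1, 140.0]
tool_rot: [-1.481, 1.567, -0.324]
force: [-0.5, -0.4, -1.1]
width: 18.8
t 50.2 pos [466.8 207.1 140. ] jaw 1.157 F [-0.5 -0.4 -1.1] w 18.8
 shift tool (now frame) [ 8.  -0.2 -0.3]
 rotvec tool [0.002 0.    0.003]
 shift in target frame [ 8.  -0.2 -0.3]
```

View pics/w33a.png

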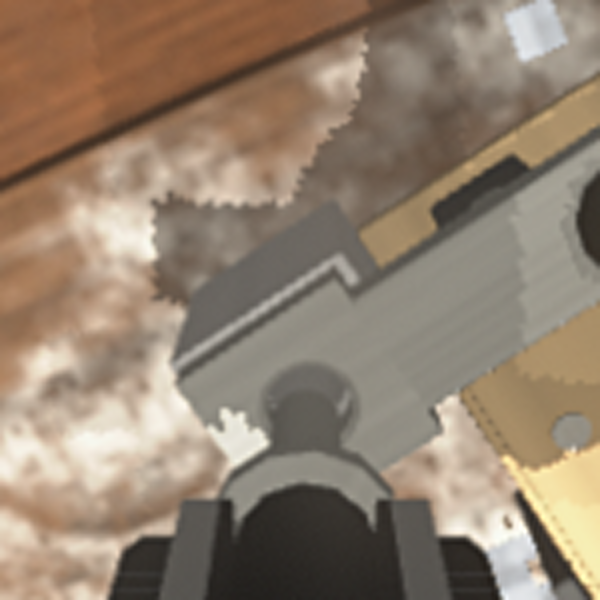

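```bash
python3 -m handwheel '-1 5 0 0 0 0 0;-1 5 0 0 0 0 0;-1 5 0 0 0 0 0;-1 0 0 0 0 0 0'
python3 - <<'E'
from h import *
go([466.9,206.7,112],1.155)
E
```

```text
clock: 50.65
eef_pos: [466.8, 207.2, 123.7]
tool_rot: [-1.465, 1.567, -0.308]
force: [0.8, 0.2, -1.0]
width: 18.5
t 50.65 pos [466.8 207.2 123.7] jaw 1.158 F [ 0.8  0.2 -1. ] w 18.5
 shift tool (now frame) [11.7 -0.2 -0.4]
 rotvec tool [0.003 0.    0.004]
 shift in target frame [11.7 -0.3 -0.4]
```

```bash
python3 -m handwheel '-1 6 0 0 0 0 0;-1 6 0 0 0 0 0;-1 6 0 0 0 0 0;-1 6 0 0 0 0 0;-1 5 0 0 0 0 0;-1 0 0 0 0 0 0'
python3 - <<'E'
from h import *
go([466.9,206.7,90],1.155)
E
```

```text
clock: 51.25
eef_pos: [466.8, 207.0, 91.7]
tool_rot: [-1.64, 1.568, -0.482]
force: [-0.4, 0.4, -0.4]
width: 18.3
t 51.25 pos [466.8 207.   91.7] jaw 1.158 F [-0.4  0.4 -0.4] w 18.3
 shift tool (now frame) [ 1.7 -0.2 -0.2]
 rotvec tool [ 0.003 -0.     0.003]
 shift in target frame [ 1.7 -0.2 -0.2]
```

```bash
python3 -m handwheel '-1 3 0 0 0 0 0;-1 1 0 0 0 0 0;-1 0 0 0 0 0 0'
python3 - <<'E'
from h import *
go([466.9,206.7,90],1.155)
E
```

```text
clock: 51.55
eef_pos: [468.8, 207.3, 90.0]
tool_rot: [-0.926, 1.564, 0.232]
force: [-0.9, -0.6, -0.9]
width: 18.7
t 51.55 pos [468.8 207.3  90. ] jaw 1.157 F [-0.9 -0.6 -0.9] w 18.7
 shift tool (now frame) [-0.   1.5 -1.3]
 rotvec tool [0.002 0.004 0.005]
 shift in target frame [-0.   1.5 -1.3]
```

```bash
python3 -m handwheel '-1 2 1 -1 0 0 0;-1 2 0 0 0 0 0;-1 0 0 0 0 0 0'
python3 - <<'E'
from h import *
go([466.9,206.7,90],1.155)
E
```

```text
clock: 51.85
eef_pos: [468.6, 207.1, 90.0]
tool_rot: [-0.515, 1.559, 0.642]
force: [-1.5, -0.7, -1.7]
width: 18.6
t 51.85 pos [468.6 207.1  90. ] jaw 1.157 F [-1.5 -0.7 -1.7] w 18.6
 shift tool (now frame) [ 0.   1.4 -1.1]
 rotvec tool [0.002 0.01  0.006]
 shift in target frame [ 0.   1.4 -1.1]
```

```bash
python3 -m handwheel '0 0 0 0 0 0 0;0 0 0 0 0 0 0;0 0 0 0 0 0 0;0 -10 0 0 0 0 0;0 -20 0 0 0 0 0;0 -30 0 0 0 0 0;0 -35 0 0 0 0 0;0 -30 20 20 0 0 0;0 0 0 0 0 0 0;0 0 0 0 0 0 0'
python3 - <<'E'
from h import *
go();c=camera_params('wrist');im=snap('wrist','w34.png')
for P in [(-100,-94,74),(-100,-94,118)]:
    u=proj('wrist',cw(*P),c)[0]; cv2.circle(im,tuple(int(v) for v in u.round()),1,(0,0,255),-1); print(u)
cv2.imwrite('pics/w34m.png',cv2.resize(im,None,fx=1.5,fy=1.5,interpolation=cv2.INTER_CUBIC))
E
```

```text
clock: 52.85
eef_pos: [458.0, 232.4, 221.9]
tool_rot: [-0.8, 1.559, 0.354]
force: [-0.3, -1.0, -0.6]
width: 42.8
t 52.85 pos [458.  232.4 221.9] jaw 1.154 F [-0.3 -1.  -0.6] w 42.8
[235.52210477 200.80313746]
[232.66110535 217.11234786]
```

View pics/w34m.png

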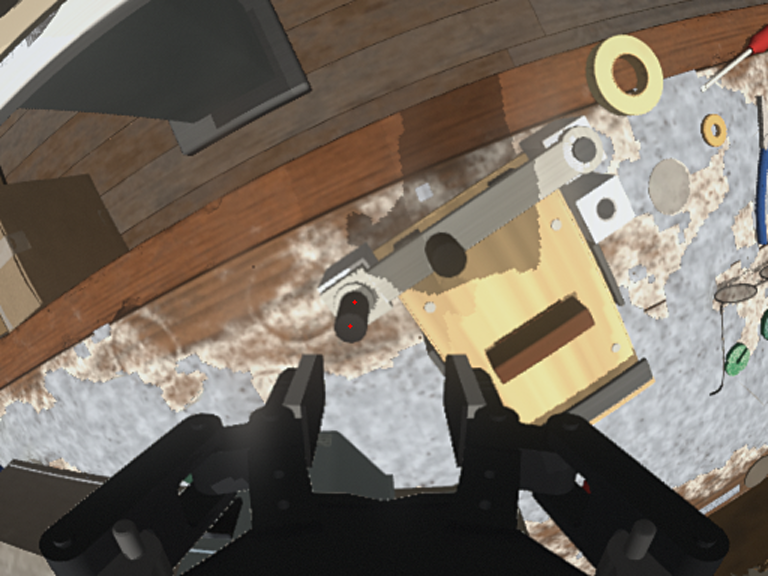

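```bash
python3 -m handwheel '0 -30 40 20 0 0 0;0 -10 40 20 0 0 0;0 0 0 0 0 0 0;0 0 0 0 0 0 0;0 0 0 0 0 0 0'
python3 - <<'E'
from h import *
go();c=camera_params('wrist');im=snap('wrist','w35.png'); s=snap('side','s35.png'); t=snap('top','t35.png')
big=cv2.resize(im,None,fx=3,fy=3,interpolation=cv2.INTER_CUBIC)
def dc(P,r,col):
    Q=np.array([np.array(P)+[r*np.cos(k),r*np.sin(k),0] for k in np.linspace(0,2*np.pi,50)]); u=((proj('wrist',Q,c)+.5)*3-.5).round().astype(int); cv2.polylines(big,[u.reshape(-1,1,2)],True,col,1); return u.mean(0)
m=dc(cw(-100,-94,74),14,(0,0,255)); dc(cw(-100,-94,118),10,(0,255,0)); dc(cw(-100,-94,69),14,(255,0,0))
x,y=int(m[0]),int(m[1]); cv2.imwrite('pics/w35a.png',cv2.resize(big[max(0,y-100):y+120,max(0,x-120):x+160],None,fx=2.5,fy=2.5))
crop(s,180,180,320,320,4,'s35a.png')
E
```

```text
clock: 53.4
eef_pos: [402.5, 295.7, 256.8]
tool_rot: [-1.301, 1.563, -0.157]
force: [-0.5, -0.2, 0.4]
width: 42.9
t 53.4 pos [402.5 295.7 256.8] jaw 1.144 F [-0.5 -0.2  0.4] w 42.9
```

View pics/w35a.png

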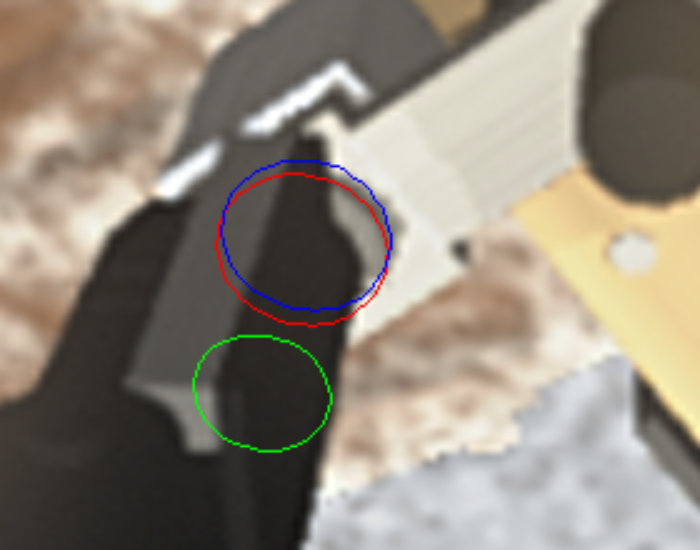

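View pics/s35a.png

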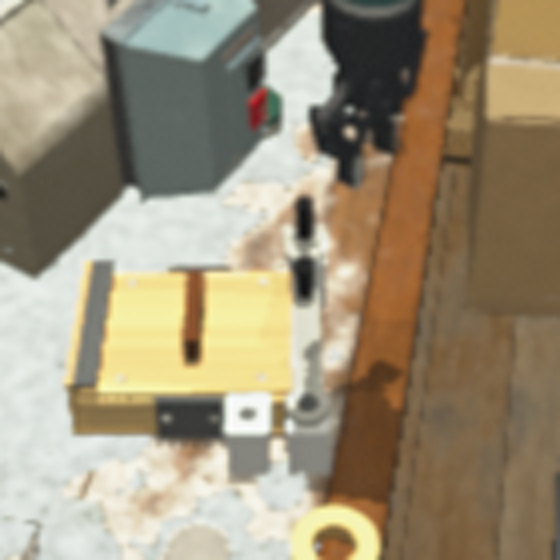

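View pics/w35.png

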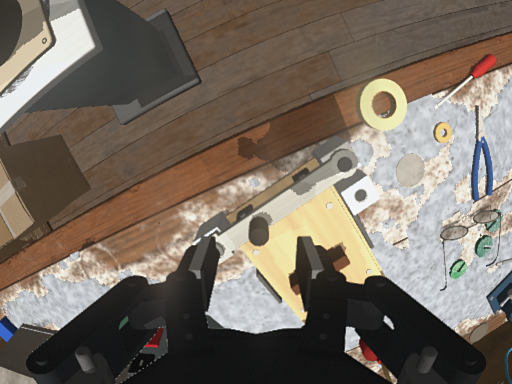

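```bash
python3 -m handwheel '0 0 10 -30 0 0 0;0 0 10 -30 0 0 0;0 0 5 -20 0 0 0;0 0 0 0 0 0 0;0 0 0 0 0 0 0;0 0 0 0 0 0 0;0 0 0 0 0 0 0'
python3 - <<'E'
from h import *
go();c=camera_params('wrist');im=snap('wrist','w36.png')
big=cv2.resize(im,None,fx=3,fy=3,interpolation=cv2.INTER_CUBIC)
def dc(P,r,col):
    Q=np.array([np.array(P)+[r*np.cos(k),r*np.sin(k),0] for k in np.linspace(0,2*np.pi,50)]); u=((proj('wrist',Q,c)+.5)*3-.5).round().astype(int); cv2.polylines(big,[u.reshape(-1,1,2)],True,col,1); return u.mean(0)
m=dc(cw(-100,-94,74),14,(0,0,255)); dc(cw(-100,-94,118),10,(0,255,0))
x,y=int(m[0]),int(m[1]); print(x,y); cv2.imwrite('pics/w36a.png',cv2.resize(big[max(0,y-110):y+110,max(0,x-120):x+160],None,fx=2.7,fy=2.7))
E
```

```text
clock: 54.25
eef_pos: [349.9, 227.6, 256.0]
tool_rot: [-1.374, 1.559, -0.241]
force: [-0.1, 0.3, 0.6]
width: 42.6
t 54.25 pos [349.9 227.6 256. ] jaw 1.133 F [-0.1  0.3  0.6] w 42.6
844 796
```

View pics/w36a.png

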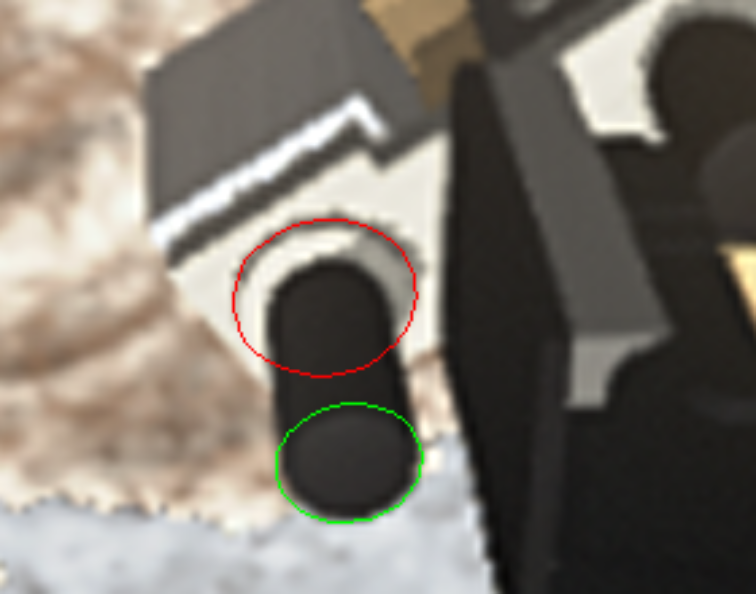

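View pics/w36.png

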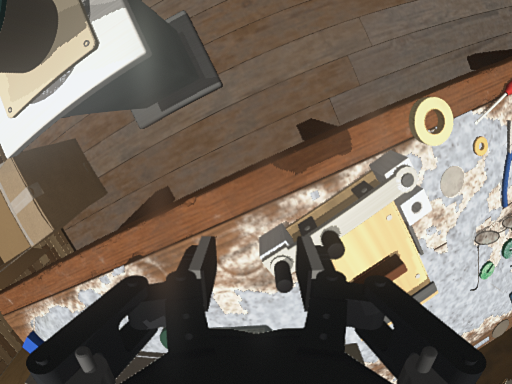

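```bash
python3 -m handwheel '0 0 0 0 0 0 0;0 0 0 0 0 0 0;0 0 0 0 0 0 0'
python3 - <<'E'
from h import *
go(); print(ctrl.finish_job())
E
```

```text
clock: 54.6
eef_pos: [350.9, 228.3, 255.8]
tool_rot: [-1.43, 1.558, -0.296]
force: [0.2, -0.1, 1.9]
width: 42.3
t 54.6 pos [350.9 228.3 255.8] jaw 1.134 F [ 0.2 -0.1  1.9] w 42.3
the job is handed in; nothing more can be done
None
```

The case is packed, closed and locked, and I handed the job in at 54.6 s; the interface gave no verdict. I found two brown cartons at the right front and placed both flat in the case, centred on its y axis at about x = +27 and -40 mm.

- **Cover:** I hooked its rear edge under the lip, lowered the front and released it about 2.5 mm above the seat. A wrist picture right after the release shows it lying flat, with its corners and handle where a centred cover should be. I did not measure its angle again after that.
- **Bar:** The first swing ended about 9 mm short at the hole (0.047 rad), so I gripped the knob again and corrected it. It then measured about -0.002 rad, under 1 mm from the lock hole. I did not measure it again once the pin was in.
- **Pin:** It went in with no noticeable force. I felt no clear stop at the bottom, so "fully home" rests on the last picture: the flange and the top of the grip lie where a fully home pin's would, to about 1 mm.
- **Bystanders:** I did not go near the tape roll. The hand passed some 10 cm from the tin without touching anything that I saw. I did not measure the position of either again.

At the end the arm stood about 255 mm above the bench, touching nothing. No check failed at the end.

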